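Slide the tube-holder carriage onto the dovetail rail and clamp it

ROBOT

A 6-joint arm with a two-finger parallel gripper is mounted at the origin on a cart in front of the work surface, level with it; the furniture and walls round the work are solid. World frame = base frame: x ahead of the robot, y to its left, z up, the work surface at z = 0. Lengths are in mm, angles in rad, forces in N, time in s.
With the tool pointing down it reaches from about 275 to 750 mm from the base axis. Payload 10.2 kg.
Tool frame: the origin (TCP) lies at the very end of the fingers, on their centre line; the grasp point (between the pads) lies 19 mm behind it; z points along the fingers, x is the direction in which the jaws open and shut, and the axes are right-handed (so a half turn about z gives the same grasp; the last joint's range is limited). The gripper opens to 85 mm and grips with 20 to 120 N. Pads are 22 mm wide; open, the fingers measure 114 mm over their backs; the gripper's body (76 mm by 85 mm) begins 54 mm behind the grasp point. The pads swing forward as they close: fully open they stand 13 mm farther back than shut.
Start: joints at [-1.484, 0.313, 1.498, -0, 1.331, -0.223], TCP at [160.043, -500.017, 231.294] pointing down, gripper open.
Joint ranges: [-2.94, 2.94], [-0.97, 2.17], [0.19, 2.56], [-1.23, 4.37], [0.02, 3.11], [-2.88, 2.88]. Speed limits (rad/s): [2.39, 2.39, 3.01, 3.14, 3.14, 3.14].

INTERFACE

Orientations are given as a unit quaternion [w, x, y, z].
In Python, from rig import ctrl, cams gives the robot as it stands.
- The arm moves only by the tool play_rows, never from a script. Its argument "steps" is a list of rows, each a list of 2 entries, a list of its own where there are three numbers: the shift along the tool's x, y, z normalised to -1 to 1, where 1 is 0.75 m, then the turn, a rotation vector about the tool's x, y, z normalised to -1 to 1, where 1 is 45 degrees. A call has 1 to 20 rows; each row shifts and turns the commanded pose from where the row before left it, along the tool's axes as they then stand; what a row does not reach is not made up. A row lasts 1/10 s, in which the tool goes at most 50 mm and 8.59 degrees, less where a joint would pass 70% of its speed; a pose out of reach is approached as far as the arm can. A call with a number of a shift or a turn outside -1 to 1 is refused whole. A call with a gripper value outside its range is refused whole. "grip" is the closure, from 0 (fully open) to 1 (shut), set as the call begins (left out, the last holds). The fingers move at their own pace and stop on an object; "squeeze" is the grip in N (left out, the last holds). Time passes only in rows, so rows that do not move let the fingers close. It gives the time, the measured TCP pose, the force and the opening at its end, in the units of the state.
- ctrl.sense(): the state, without advancing time (a new reading comes with each control period).
- cams.capture(name): name is "side" or "top"; returns the picture (400x640x3 uint8, red, green, blue); there is no depth.
- cams.camera_info(name): a dict with "fx", "fy", "cx", "cy" (pixels), "dist_coeffs" ([k1, k2, p1, p2, k3] as OpenCV has them; the pictures are not rectified), "xyz" and "attitude" of the camera in the world. Camera axes: x right, y up, looking along -z (the intrinsics and any distortion apply to the point x, -y, -z); pixel columns grow to the right and rows downward; lengths in mm; the calibration is good to about 2 mm. A picture is of the moment at which its call begins. camera_info takes no time and is no camera call.
- ctrl.finish_job(): hands the job in, once; it reports no verdict.
Trained networks look in the newest picture that a camera, given by its name, has taken for a name from the list of things; names that differ only in an ending like _2 or _b are one class to them, and where a whole thing is asked for, a point or a joint stands for the part that bears it (a point fixed in the world has none). Each returns a list of dicts, best first, with "p" (0 to 1); they miss things now and then, are a little off and sometimes report something else, mostly with a low value. They report only what shows in the picture. A call takes as long as a camera call.
- cams.search_frame(camera, thing): "rect" ([centre column, centre row, width, height] in pixels, round what is visible of it).
- cams.tip_of(camera, thing): "pixel" ([column, row] in pixels: a listed point, or the origin of a listed thing).
The state is a dict: "time_s": time; "joints": joint angles; "dq": joint speeds; "tau": joint torques, N m; "eef_pos": TCP position; "ee_rot": TCP orientation; "force": force on the tool from outside, world axes, zero at the start; "wrist_torque": the same for the moment, N m; "grip_width": opening from 0.0 (shut) to 1.0 (fully open).
Only numpy, scipy, OpenCV 4.12 (cv2) and the standard library are available. Lean on these libraries where they do the work, as an engineer would, in place of code of your own. Each camera call takes 0.05 s, during which the arm holds its last target.

TASK

Pick up the tube-holder carriage that stands on the worktop and slide it onto the dovetail rail from the rail's open, tapered end, knob on the robot's side, until it rests gently against the end stop. Then turn its side clamp knob clockwise by the peg on its arm until you feel the jaw bite and the carriage is held firmly on the rail, without forcing it, and let go. Do not ram the stop, and leave the bottles and the vial where they stand.

Things in the scene. Friction and masses are not known exactly. Their poses are not given: they have to be found in the camera images.
- carriage: Loose aluminium rail carriage, about 0.5 kg. Origin: centre of its underside; x = way onto the rail, y = towards its knob, z up. Saddle 60 mm (x) by 72 mm (y), top at z 26 mm. Under the plate (z 14) cheeks form the female dovetail, half-width 16.2 mm at z 0, 24.2 at z 14. An ear at plate height, 36 mm wide, reaches to y 82 mm and bears the knob. On the rail: play 1.2 mm to either side, 2 mm up.
- block_grip (a point): Middle of the grey tube-holder block on the carriage, 50 mm above the carriage's underside, at its x 0, y -9 mm: a place to grasp. Block 26 x 26 mm, from z 26 to 66 mm above the underside, V groove along x in its topmost 10 mm. Grasp it across its x faces.
- carriage_nose (a point): Centre of the lower edge of the carriage's nose face (x = 30 mm, underside). On the rail it lies 18 mm above the rail's underside.
- knob_axis (a point): Point on the upright axis of the black clamp knob on the carriage's ear, 46 mm above the carriage's underside, at its y 60 mm. Hub 30 mm across, z 30 to 50 mm. An arm (12 mm wide, z 35 to 43 mm) leads out to a round upright peg. Clockwise from above tightens. The clamp is slack at first; after 0.5 to 1.5 rad of turning (not known beforehand) its jaw bites the rail.
- knob_peg (a point): Middle of the knob's upright peg, 12 mm across, z 42 to 78 mm over the carriage's underside, this point at 62 mm; 50 mm from the knob's axis, moving round it. Pinch it or push it sideways. Slack: 1.5 to 3 N turn it. Once the jaw bites, the force at the peg rises by 1 N per 10 N of jaw force: a rise of 3 to 4 N is firm, 5.5 N (55 N at the jaw) too much. Let go, it springs back a little and stays tight.
- carriage_jaw: Small steel jaw under the plate on the knob side, 24 mm long, driven 5 mm per rad of the knob towards the rail (-y). Origin as the carriage's when fully slack.
- rail: Fixed aluminium dovetail rail, 190 mm long. Origin: under the middle of its open end; x along the rail, the way in; z up. Foot 62 mm wide, 10 mm high; dovetail from z 18 to 32 mm, half-width 15 mm below, 23 mm on top; the first 15 mm taper to 4 mm less half-width and 3 mm less height. The carriage rides on its top, underside 18 mm above the rail's.
- end_stop: Fixed steel yoke across the rail, 22 mm thick, 74 mm wide, z 12 to 42 mm, 125 to 155 mm along the rail. Origin: middle of the face that the carriage meets, at the height of the rail's underside; axes as the rail's. Rigid: more than 30 N against it is ramming, 5 N is plenty.
- red_cap_bottle: Bystander: clear bottle with red cap, 63 mm across, 130 mm high. Origin: centre of its underside.
- amber_bottle: Bystander: square brown dropper bottle, 47 mm, 132 mm high. Origin: centre of its underside.
- vial_open: Bystander: open glass vial, 35 mm across, 66 mm high. Origin: centre of its underside.

How it is judged:
By the outcome, as a careful person would: the job done as asked, in the order asked, and still so for the second after the job is handed in, with the robot touching nothing.
It also fails if it takes over 72 s, if anything falls off the work surface, if the arm or the gripper's body presses on something with over 40 N, if the wrist force passes 120 N, or if a joint passes its speed limit or range.

## Working session

There is one attempt and no reset: what is moved stays moved. The work goes in short steps, Python scripts to look and compute and a tool call to move; the robot and the scene stay as the last step left them, time stands still between calls to the robot, and variables do not carry over. Pictures are saved under pics/ and viewed, and the job is handed in when it is done.

Besides the shell and the picture viewer there is one more tool, called after ">>>" by a JSON object that holds its "name" and its "arguments", one argument or row to a line. play_rows: Moves the arm, as the interface text tells. Its arguments: {"type":"object","properties":{"steps":{"type":"array"},"grip":{"type":"number"},"squeeze":{"type":"number"}},"required":["steps"]}

```bash
ls; mkdir -p pics
cat > h.py <<'E'
import numpy as np, cv2
from rig import ctrl, cams
from scipy.spatial.transform import Rotation as R
def K(n):
    i=cams.camera_info(n)
    return i
def Rm(a):
    a=np.array(a,float)
    return R.from_quat([a[1],a[2],a[3],a[0]]).as_matrix() if a.shape==(4,) else a
def ray(n,px):
    i=K(n); k=np.array([[i['fx'],0,i['cx']],[0,i['fy'],i['cy']],[0,0,1.]])
    u=cv2.undistortPoints(np.array([[px]],float),k,np.array(i['dist_coeffs'],float))[0,0]
    d=Rm(i['attitude'])@np.array([u[0],-u[1],-1.]); return np.array(i['xyz'],float),d/np.linalg.norm(d)
def atz(n,px,z):
    o,d=ray(n,px); return o+d*(z-o[2])/d[2]
def proj(n,P):
    i=K(n); k=np.array([[i['fx'],0,i['cx']],[0,i['fy'],i['cy']],[0,0,1.]])
    c=(np.atleast_2d(P)-np.array(i['xyz']))@Rm(i['attitude']); c=c*[1,-1,-1]
    return cv2.projectPoints(c,np.zeros(3),np.zeros(3),k,np.array(i['dist_coeffs'],float))[0][:,0]
def tri(p1,p2):
    o1,d1=ray('side',p1);o2,d2=ray('top',p2)
    A=np.stack([d1,-d2],1); t=np.linalg.lstsq(A,o2-o1,rcond=None)[0]
    a=o1+t[0]*d1;b=o2+t[1]*d2
    return (a+b)/2,np.linalg.norm(a-b)
def save(n,f):
    im=cams.capture(n); cv2.imwrite('pics/'+f,im[:,:,::-1]); return im
E
python3 - <<'E'
from h import *
np.set_printoptions(precision=1,suppress=True)
for n in('side','top'):
    print(cams.camera_info(n)); save(n,n+'1.png')
for t in ['carriage','block_grip','carriage_nose','knob_axis','knob_peg','rail','end_stop','red_cap_bottle','amber_bottle','vial_open']:
    r={}
    for n in('side','top'):
        q=cams.tip_of(n,t); r[n]=q
        print(t,n,[(np.round(x['pixel'],1),round(x['p'],2)) for x in q[:3]])
    if r['side'] and r['top']: print('   ',*tri(r['side'][0]['pixel'],r['top'][0]['pixel']))
print(ctrl.sense())
E
```

```text
pics
{'fx': 399.65363235847053, 'fy': 399.65363235847053, 'cx': 322.2676963036136, 'cy': 198.61297766960095, 'dist_coeffs': array([0., 0., 0., 0., 0.]), 'xyz': array([ 291.4, -906.2,  520.5]), 'attitude': array([ 0.8,  0.5, -0.1, -0.1])}
{'fx': 416.4357387398337, 'fy': 416.4357387398337, 'cx': 319.0365419297605, 'cy': 200.0970242674605, 'dist_coeffs': array([-0.,  0.,  0.,  0.,  0.]), 'xyz': array([ 296. , -105.1, 1200.1]), 'attitude': array([ 0.7,  0.1, -0.1, -0.7])}
carriage side [(array([313.4, 297.8]), 0.69)]
carriage top [(array([398.6, 240.6]), 0.6)]
    [ 469.1 -317.8   -5.1] 2.6820802754909563
block_grip side [(array([311.3, 275.6]), 0.9)]
block_grip top [(array([401.8, 239.3]), 0.9)]
    [ 466.2 -317.1   49. ] 1.2221872583526516
carriage_nose side [(array([311.7, 285.6]), 0.91)]
carriage_nose top [(array([385.7, 243.2]), 0.61)]
    [ 468.  -282.1   -4.6] 15.343628663087562
knob_axis side [(array([279. , 284.8]), 0.72)]
knob_axis top [(array([396.4, 263.4]), 0.64)]
    [ 402.4 -306.3   36.5] 3.777908824638292
knob_peg side [(array([259.4, 287.6]), 0.62)]
knob_peg top [(array(
[... 514 characters left out ...]
e side [(array([370.9, 211.4]), 0.75), (array([313. , 274.7]), 0.42)]
amber_bottle top [(array([312.6, 147.8]), 0.86)]
    [729.1 -47.4   1.2] 14.833780819604758
vial_open side [(array([417.5, 256.3]), 0.66)]
vial_open top [(array([396. , 261.7]), 0.6), (array([388.2, 156.8]), 0.55)]
    [ 514.4 -358.6   97.8] 260.0013911543596
{'time_s': 1.1, 'joints': array([-1.5,  0.3,  1.5, -0. ,  1.3, -0.2]), 'dq': array([-0.,  0.,  0., -0., -0., -0.]), 'tau': array([ -0. , -41.2, -26. ,  -0. ,   0. ,  -0. ]), 'eef_pos': array([ 160. , -500. ,  231.3]), 'ee_rot': array([-0. ,  0.8, -0.6, -0. ]), 'force': array([ 0.1,  0.6, -0.5]), 'wrist_torque': array([ 0.,  0., -0.]), 'grip_width': 1.0005796481812816}
```

Run:
```python
import cv2
a=cv2.imread('pics/side1.png');b=cv2.imread('pics/top1.png')
cv2.imwrite('pics/side1z.png',cv2.resize(a[150:350,200:460],None,fx=3,fy=3,interpolation=2))
cv2.imwrite('pics/top1z.png',cv2.resize(b[110:310,180:440],None,fx=3,fy=3,interpolation=2))
```

```text
(no output)
```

View pics/side1z.png

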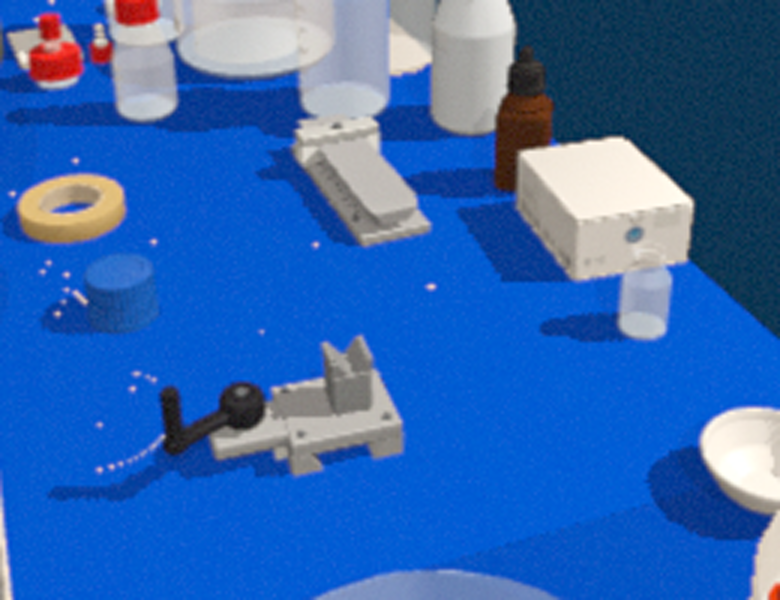

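View pics/top1z.png

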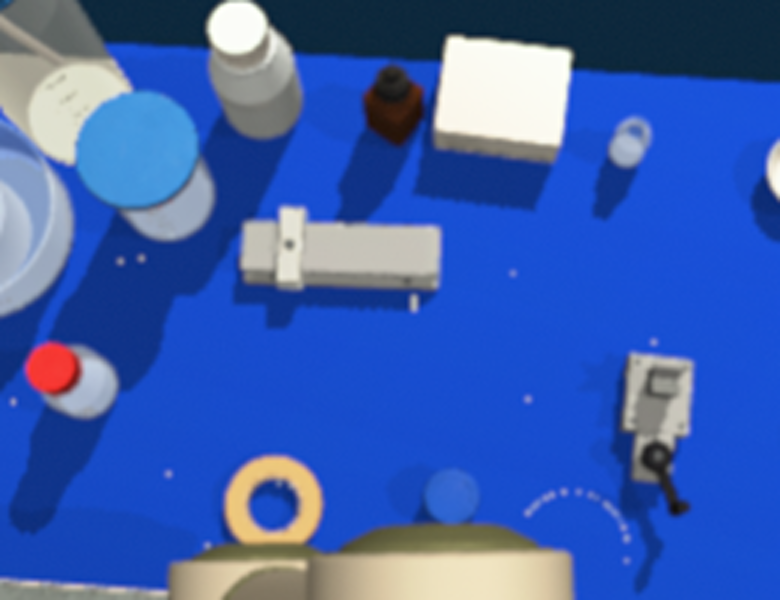

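View pics/top1.png

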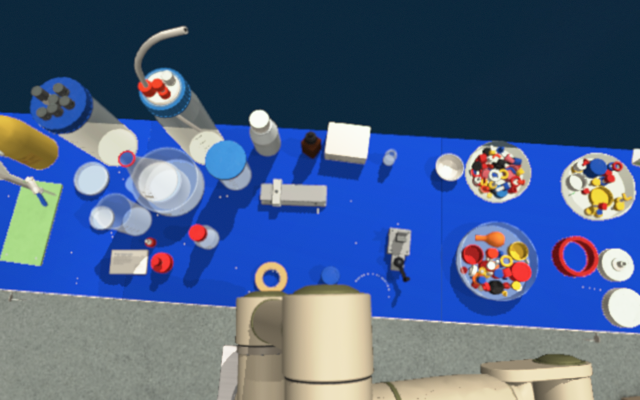

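Run:
```python
import cv2
a=cv2.imread('pics/side1.png');b=cv2.imread('pics/top1.png')
def z(im,x,y,w,h,s,f):
    c=cv2.resize(im[y:y+h,x:x+w],None,fx=s,fy=s,interpolation=cv2.INTER_CUBIC)
    for i in range(0,w,10): cv2.putText(c,str(x+i),(i*s,10),0,.35,(255,255,255),1);cv2.line(c,(i*s,12),(i*s,18),(255,255,255),1)
    for i in range(0,h,10): cv2.putText(c,str(y+i),(0,i*s+4),0,.35,(255,255,255),1);cv2.line(c,(24,i*s),(30,i*s),(255,255,255),1)
    cv2.imwrite('pics/'+f,c)
z(a,245,255,95,60,8,'sc.png'); z(b,375,220,50,65,9,'tc.png')
z(a,290,180,60,55,10,'sr.png'); z(b,255,170,80,45,10,'tr.png')
```

```text
(no output)
```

View pics/sc.png

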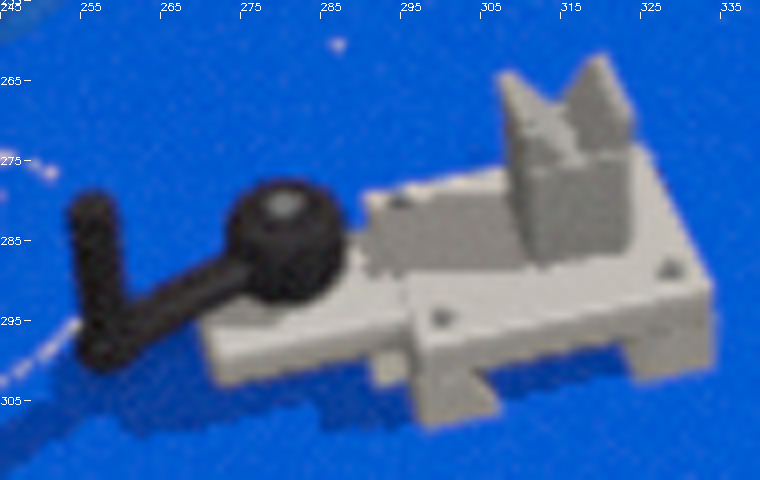

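View pics/tc.png

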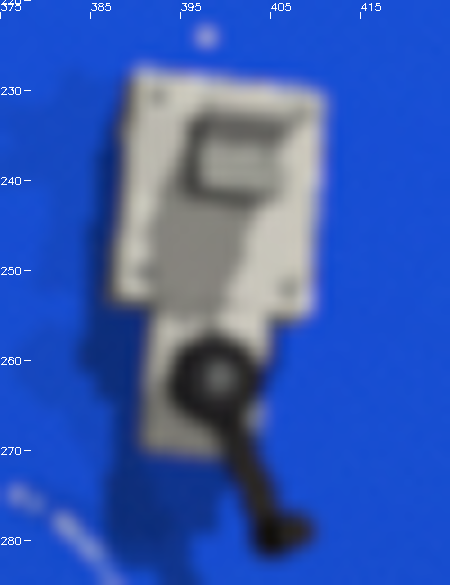

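View pics/sr.png

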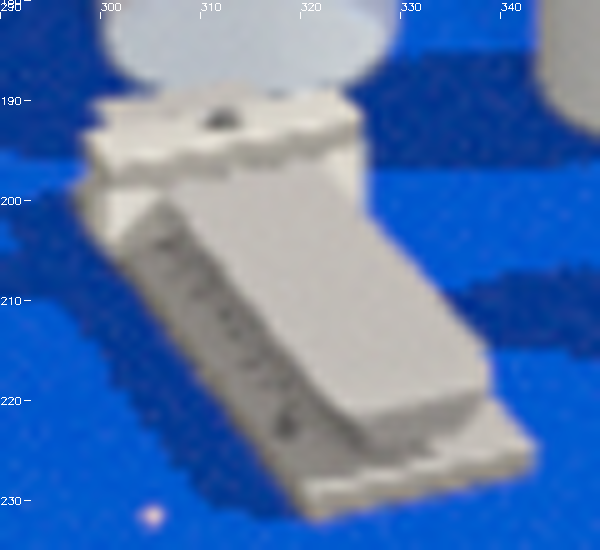

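View pics/tr.png

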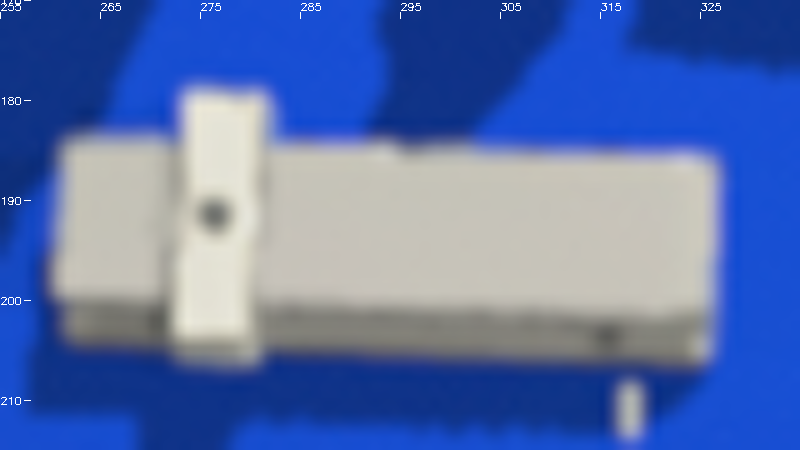

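```bash
cat > fit.py <<'E'
from h import *
from scipy.optimize import least_squares
np.set_printoptions(precision=2,suppress=True)
S='side';T='top'
car=[(S,-30,36,26,296.4,298.3),(S,-30,-36,26,333.5,291.1),(S,-30,36,0,297.6,308.3),(S,-30,-36,0,333.6,300.6),(S,-30,16.2,0,306.6,305.6),(S,-30,-16.2,0,324.5,302.3),(S,30,36,26,290.5,278.6),(S,-13,4,26,312.4,288.1),(S,-13,-22,26,323.3,285.6),
(T,30,-36,26,389.6,227.1),(T,-30,-36,26,410.9,229.8),(T,30,36,26,387.3,252.9),(T,-30,36,26,409.3,254.9),(T,18,82,26,390.3,269)]
rail=[(S,0,31,0,321.3,231.5),(S,0,31,10,319.8,228.2),(S,0,-31,0,342.5,226),(S,0,-31,10,343.2,224.2),(S,0,19,29,325.7,222),(S,0,-19,29,338.5,218),
(T,0,31,10,325.6,206.3),(T,15,23,32,323.6,201.1),(T,190,23,32,259.8,199.4),(T,190,-23,32,260.8,183.6),(T,15,-23,32,324.6,184.8)]
stop=[(T,0,-37,42,281.8,178.6),(T,0,37,42,280.4,203),(T,22,-37,42,272.8,178.6),(T,22,37,42,271.8,203)]
def W(p,P):
    c,s=np.cos(p[2]),np.sin(p[2])
    return np.stack([p[0]+c*P[:,0]-s*P[:,1],p[1]+s*P[:,0]+c*P[:,1],P[:,2]+p[3]],1)
def fit(pts,x0,fz=True,views=(S,T)):
    pts=[q for q in pts if q[0] in views]
    P=np.array([q[1:4] for q in pts],float);U=np.array([q[4:] for q in pts]);n=[q[0] for q in pts]
    def f(p):
        p=np.r_[p,0] if len(p)==3 else p
        w=W(p,P); return np.concatenate([proj(n[i],w[i])[0]-U[i] for i in range(len(n))])
    r=least_squares(f,x0 if not fz else np.r_[x0,0],loss='soft_l1')
    return r.x,f(r.x).reshape(-1,2)
if __name__=='__main__':
  for nm,pts,x0 in(('car',car,[468,-318,1.5]),('rail',rail,[587,-98,1.5])):
    for fz in(False,True):
      p,r=fit(pts,x0,fz);print(nm,p);
    print(r)
    for v in(S,T): print(v,fit(pts,x0,False,(v,))[0])
  pr=fit(rail,[587,-98,1.5],False)[0]
  for s in range(120,160,4): 
    w=W(np.r_[pr,0],np.array([[s+q[1],q[2],q[3]] for q in stop])); print(s,(proj('top',w)-np.array([q[4:] for q in stop]))[:,0])
E
python3 fit.py
```

```text
car [ 465.68 -313.7     1.51]
car [ 465.51 -314.24    1.51    0.88]
[[ 0.06 -0.65]
 [ 0.15 -1.18]
 [-0.43  0.19]
 [ 0.18  0.04]
 [ 0.81  0.7 ]
 [-0.62  0.47]
 [-0.77 -0.37]
 [-1.5   0.42]
 [ 0.71  0.25]
 [ 0.18 -0.11]
 [-0.12 -0.29]
 [ 0.29 -0.79]
 [-0.42 -0.2 ]
 [ 0.15  0.04]]
side [ 466.25 -313.23    1.5 ]
top [ 464.88 -314.34    1.51]
rail [589.07 -99.32   1.61]
rail [ 588.09 -101.37    1.6     2.95]
[[-0.98  0.5 ]
 [ 0.42  0.32]
 [ 0.74  0.88]
 [ 0.05 -0.75]
 [-1.1  -1.15]
 [ 0.33 -0.2 ]
 [ 0.85 -0.76]
 [-2.2  -0.08]
 [ 0.82 -0.18]
 [ 0.83  0.21]
 [-2.72  0.75]]
side [590.   -96.74   1.64]Traceback (most recent call last):
  File "fit.py", line 26, in <module>
    for v in(S,T): print(v,fit(pts,x0,False,(v,))[0])
                           ~~~^^^^^^^^^^^^^^^^^^^
  File "fit.py", line 19, in fit
    r=least_squares(f,x0 if not fz else np.r_[x0,0],loss='soft_l1')
    return func(*args, **kwargs)
    result = trf(vector_fun.fun, vector_fun.jac, x0, f0, J0, lb, ub, ftol, xtol,
                 gtol, max_nfev, x_scale, loss_function, tr_solver,
                 tr_options.copy(), verb
[... 218 characters left out ...]
ew)
    self._update_fun()
    ~~~~~~~~~~~~~~~~^^
    self.f = self.fun_wrapped(xp_copy(self.x))
             ~~~~~~~~~~~~~~~~^^^^^^^^^^^^^^^^^
    return np.atleast_1d(self.fun(x))
                         ~~~~~~~~^^^
    return self.f(x, *self.args, **self.kwargs)
           ~~~~~~^^^^^^^^^^^^^^^^^^^^^^^^^^^^^^
  File "fit.py", line 18, in f
    w=W(p,P); return np.concatenate([proj(n[i],w[i])[0]-U[i] for i in range(len(n))])
                                     ~~~~^^^^^^^^^^^
  File "h.py", line 17, in proj
    i=K(n); k=np.array([[i['fx'],0,i['cx']],[0,i['fy'],i['cy']],[0,0,1.]])
  File "h.py", line 5, in K
    i=cams.camera_info(n)
ValueError: time passes only in moves, steps and waits
```

```bash
sed -i "s/^def K(n):/_c={}\ndef K(n):\n    if n in _c: return _c[n]/; s/^    i=cams.camera_info(n)$/    i=_c[n]=cams.camera_info(n)/" h.py; sed -n 1,12p h.py
python3 fit.py | grep -v '\[\['
cat > ov.py <<'E'
from fit import *
def hullpoly(pts): return cv2.convexHull(pts.astype(np.float32))[:,0]
def prism(prof,x0,x1,prof2=None):
    a=[(x0,y,z) for y,z in prof]; b=[(x1,y,z) for y,z in (prof2 or prof)]
    return np.array(a+b,float)
box=lambda y0,y1,z0,z1:[(y0,z0),(y0,z1),(y1,z1),(y1,z0)]
dv=[(-15,18),(15,18),(23,32),(-23,32)]; dt=[(-11,18),(11,18),(19,29),(-19,29)]
neck=box(-15,15,10,18)
def railparts(s): return [prism(box(-31,31,0,10),0,190),prism(neck,0,190),prism(dt,0,15,dv),prism(dv,15,190),prism(box(-37,37,12,42),s,s+22)]
carparts=[prism(box(-36,36,14,26),-30,30),prism([(36,0),(16.2,0),(24.2,14),(36,14)],-30,30),prism([(-36,0),(-16.2,0),(-24.2,14),(-36,14)],-30,30),prism(box(36,82,14,26),-18,18),prism(box(-22,4,26,66),-13,13)]
def polys(n,parts,p): return [hullpoly(proj(n,W(p,P))) for P in parts]
def mask(n,parts,p,roi,ss=8):
    x,y,w,h=roi; m=np.zeros((h*ss,w*ss),np.uint8)
    for q in polys(n,parts,p):
        cv2.fillConvexPoly(m,np.round((q-[x,y]+.5)*ss-.5).astype(np.int32),255)
    return cv2.resize(m,(w,h),interpolation=cv2.INTER_AREA)/255.
def overlay(n,im,parts,p,roi,s,f):
    x,y,w,h=roi; c=cv2.resize(im[y:y+h,x:x+w],None,fx=s,fy=s,interpolation=cv2.INTER_CUBIC)
    for q in polys(n,parts,p): cv2.polylines(c,[np.round((q-[x,y]+.5)*s-.5).astype(np.int32)],True,(0,0,255),1)
    cv2.imwrite('pics/'+f,c)
E
cat > o1.py <<'E'
from ov import *
a=cv2.imread('pics/side1.png');b=cv2.imread('pics/top1.png')
pr=np.r_[fit(rail,[587,-98,1.5],False)[0],0]
def g(im):  # greyness
    im=im.astype(int); return (im[:,:,0]-im[:,:,2])
S1=(285,180,65,60);T1=(250,165,85,50)
overlay('side',a,railparts(135),pr,S1,10,'or_s.png')
overlay('top',b,railparts(135),pr,T1,9,'or_t.png')
E
python3 o1.py
```

```text
import numpy as np, cv2
from rig import ctrl, cams
from scipy.spatial.transform import Rotation as R
_c={}
def K(n):
    if n in _c: return _c[n]
    i=_c[n]=cams.camera_info(n)
    return i
def Rm(a):
    a=np.array(a,float)
    return R.from_quat([a[1],a[2],a[3],a[0]]).as_matrix() if a.shape==(4,) else a
def ray(n,px):
car [ 465.68 -313.7     1.51]
car [ 465.51 -314.24    1.51    0.88]
 [ 0.15 -1.18]
 [-0.43  0.19]
 [ 0.18  0.04]
 [ 0.81  0.7 ]
 [-0.62  0.47]
 [-0.77 -0.37]
 [-1.5   0.42]
 [ 0.71  0.25]
 [ 0.18 -0.11]
 [-0.12 -0.29]
 [ 0.29 -0.79]
 [-0.42 -0.2 ]
 [ 0.15  0.04]]
side [ 466.25 -313.23    1.5 ]
top [ 464.88 -314.34    1.51]
rail [589.07 -99.32   1.61]
rail [ 588.09 -101.37    1.6     2.95]
 [ 0.42  0.32]
 [ 0.74  0.88]
 [ 0.05 -0.75]
 [-1.1  -1.15]
 [ 0.33 -0.2 ]
 [ 0.85 -0.76]
 [-2.2  -0.08]
 [ 0.82 -0.18]
 [ 0.83  0.21]
 [-2.72  0.75]]
side [590.   -96.74   1.64]
top [ 588.46 -100.98    1.6 ]
120 [3.22 3.37 4.63 4.28]
124 [1.84 1.97 3.25 2.88]
128 [0.46 0.57 1.87 1.48]
132 [-0.92 -0.83  0.49  0.08]
136 [-2.3  -2.23 -0.88 -1.32]
140 [-3.68 -3.63 -2.26 -2.72]
144 [-5.06 -5.02 -3.64 -4.12]
148 [-6.44 -6.42 -5.02 -5.51]
152 [-7.82 -7.82 -6.4  -6.91]
156 [-9.19 -9.22 -7.78 -8.31]
```

View pics/or_s.png

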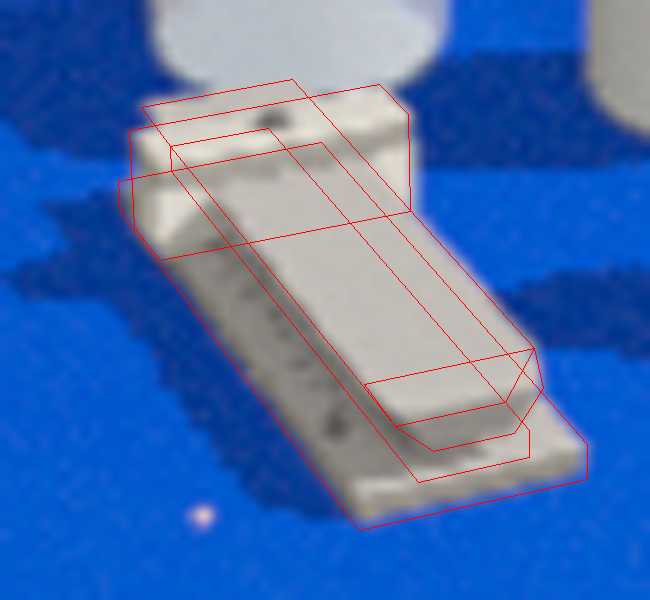

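View pics/or_t.png

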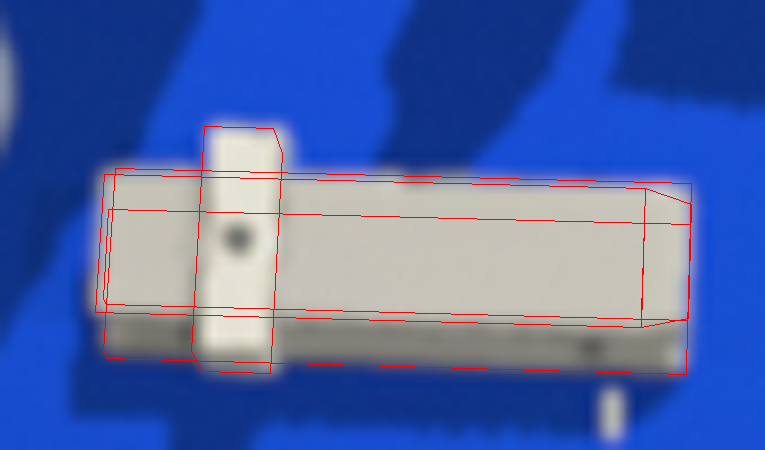

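```bash
cat > sf.py <<'E'
from ov import *
from scipy.optimize import minimize
def alpha(im):
    r=im[:,:,2].astype(float); return np.clip((r-35)/80,0,1)
def sfit(views,partsf,p0,nfix=None,steps=(3,3,.03,0),exclude={}):
    # views: list (name, im(BGR), roi, ignoremask)
    def f(p):
        e=0
        for n,al,roi,ok in views:
            m=mask(n,partsf(p),np.r_[p[:3],p[3]],roi); e+=(((m-al)**2)*ok).sum()
        return e
    p0=np.array(p0,float); free=[i for i,s in enumerate(steps) if s]
    def full(q): p=p0.copy(); p[free]=q; return p
    sim=[p0[free]]+[p0[free]+np.eye(len(free))[k]*steps[i] for k,i in enumerate(free)]
    r=minimize(lambda q:f(full(q)),p0[free],method='Nelder-Mead',options=dict(initial_simplex=sim,xatol=.003,fatol=.005,maxiter=500))
    return full(r.x),r.fun
def view(n,im,roi,ign=()):
    x,y,w,h=roi; al=alpha(im)[y:y+h,x:x+w]; ok=np.ones((h,w))
    for (a,b,c,d) in ign: ok[max(0,b-y):max(0,d-y),max(0,a-x):max(0,c-x)]=0
    return n,al,roi,ok
E
cat > s1.py <<'E'
from sf import *
a=cv2.imread('pics/side1.png');b=cv2.imread('pics/top1.png')
rs=view('side',a,(290,196,57,42),[(340,190,350,205)]); rt=view('top',b,(255,172,76,38),[(315,206,322,216)])
P=lambda p:railparts(p[4])
for v in([rs,rt],[rs],[rt]):
    st=(3,3,.03,0,4) if v!=[rs] else (3,3,.03,0,4)
    print('rail',*sfit(v,P,[589,-99,1.6,0,131],steps=st))
print('railz',*sfit([rs,rt],P,[589,-99,1.6,0,131],steps=(3,3,.03,2,4)))
C=lambda p:carparts
cs=view('side',a,(265,258,75,55),[(250,250,290,300),(265,297,300,303) if 0 else (0,0,0,0)]); ct=view('top',b,(382,222,34,54),[(391,254,420,285)])
for v in([cs,ct],[cs],[ct]): print('car',*sfit(v,C,[465.7,-313.7,1.51,0]))
print('carz',*sfit([cs,ct],C,[465.7,-313.7,1.51,0],steps=(3,3,.03,2)))
E
python3 s1.py
```

```text
rail [590.65 -98.46   1.61   0.   130.7 ] 44.03324160178777
rail [589.99 -96.95   1.6    0.   128.59] 8.8833913638985
rail [589.74 -99.25   1.6    0.   132.56] 31.71329314446367
railz [588.96 -99.27   1.6    1.48 131.74] 38.45773410467128
car [ 466.2  -314.      1.51    0.  ] 68.37763450355632
car [ 466.2 -313.4    1.5    0. ] 44.175060133121875
car [ 466.48 -315.1     1.51    0.  ] 13.023691248558247
carz [ 465.72 -314.95    1.51    1.17] 59.77790363081507
```

```bash
cat > o2.py <<'E'
from ov import *
a=cv2.imread('pics/side1.png');b=cv2.imread('pics/top1.png')
p=[465.7,-314.95,1.51,1.17]
th=np.linspace(0,6.28,16)
peg=np.array([(0+-50*np.sin(.45)+6*np.cos(t),60+50*np.cos(.45)+6*np.sin(t),z) for t in th for z in(42,78)])
hub=np.array([(15*np.cos(t),60+15*np.sin(t),z) for t in th for z in(30,50)])
parts=carparts+[peg,hub]
overlay('side',a,parts,p,(245,255,95,60),8,'oc_s.png')
overlay('top',b,parts,p,(375,220,50,70),8,'oc_t.png')
i=cv2.imread('pics/oc_s.png');j=cv2.imread('pics/oc_t.png')
c=np.zeros((1050,760,3),np.uint8);c=np.zeros((560,760+400,3),np.uint8);c[:480,:760]=i;c[:,760:]=j
cv2.imwrite('pics/oc.png',cv2.resize(c,None,fx=.69,fy=.69,interpolation=cv2.INTER_AREA))
s=ctrl.sense();q=s['ee_rot'];M=Rm(q);print(M,q,s['joints'],s['force'])
E
python3 o2.py
```

```text
[[ 0.3  -0.95 -0.  ]
 [-0.95 -0.3   0.  ]
 [-0.    0.   -1.  ]] [-0.    0.81 -0.59 -0.  ] [-1.48  0.31  1.5  -0.    1.33 -0.22] [ 0.05  0.56 -0.51]
```

View pics/oc.png

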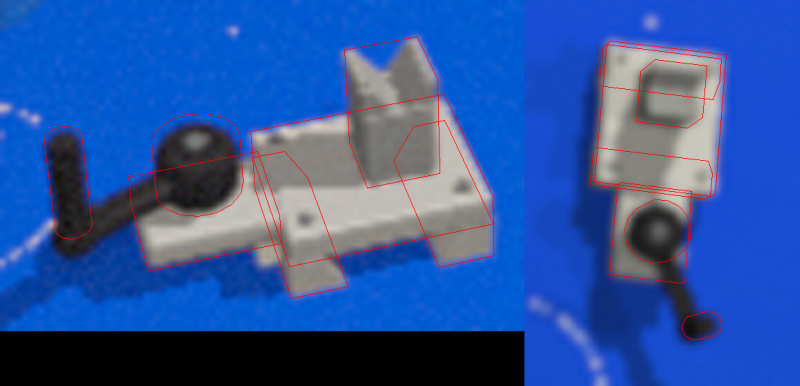

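```bash
cat > plan.py <<'E'
from h import *
def rel(tx,ty,tz,yaw_c,after_turn=True):
    """tool shift (in tool axes with down pose at yaw_c) and turn deg about tool z."""
    s=ctrl.sense(); M=Rm(s['ee_rot']); p=s['eef_pos']
    c,sn=np.cos(yaw_c),np.sin(yaw_c)
    Mt=np.array([[-c,-sn,0],[-sn,c,0],[0,0,-1.]])
    dr=R.from_matrix(M.T@Mt).as_rotvec(degrees=True)
    d=np.array([tx,ty,tz])-p
    A=Mt if after_turn else M
    print('t',s['time_s'],'p',p.round(1),'F',s['force'].round(2),'gw',round(s['grip_width'],3),'j',s['joints'].round(2))
    print('turn deg',dr.round(2),'norm',(dr/45).round(4)); print('shift mm',(A.T@d).round(2),'norm',(A.T@d/750).round(5))
E
python3 -c "
from plan import *
rel(474.7,-315.5,160,1.51)"
```

```text
t 1.1 p [ 160.  -500.   231.3] F [ 0.05  0.56 -0.51] gw 1.001 j [-1.48  0.31  1.5  -0.    1.33 -0.22]
turn deg [ 0.    0.   21.24] norm [0.     0.     0.4719]
shift mm [-203.28 -302.87   71.3 ] norm [-0.27104 -0.40382  0.09507]
```

>>> {"name": "play_rows", "arguments": {
  "steps": [
    [[0,0,0],[0,0,0.118]],
    [[0,0,0],[0,0,0.118]],
    [[0,0,0],[0,0,0.118]],
    [[0,0,0],[0,0,0.118]],
    [[-0.027,-0.04,0],[0,0,0]],
    [[-0.027,-0.04,0],[0,0,0]],
    [[-0.027,-0.04,0],[0,0,0]],
    [[-0.027,-0.04,0.01],[0,0,0]],
    [[-0.027,-0.04,0.01],[0,0,0]],
    [[-0.027,-0.04,0.01],[0,0,0]],
    [[-0.027,-0.04,0.01],[0,0,0]],
    [[-0.027,-0.04,0.015],[0,0,0]],
    [[-0.027,-0.04,0.02],[0,0,0]],
    [[-0.027,-0.04,0.02],[0,0,0]],
    [[0,0,0],[0,0,0]],
    [[0,0,0],[0,0,0]]
  ],
  "grip": 0
}}

```text
time_s: 2.7
eef_pos: [472.0, -315.8, 159.8]
ee_rot: [-0.0, -0.686, 0.728, 0.0]
force: [0.1, 0.9, 0.4]
grip_width: 0.997
```

```bash
python3 -c "
from plan import *
rel(474.7,-315.5,32,1.51)
save('side','s2.png');save('top','t2.png')"
```

```text
t 2.7 p [ 472.  -315.8  159.8] F [0.13 0.9  0.39] gw 0.997 j [-0.8   0.47  1.47 -0.    1.21  0.83]
turn deg [0.04 0.02 0.07] norm [0.0008 0.0003 0.0015]
shift mm [ -0.48  -2.69 127.78] norm [-0.00064 -0.00358  0.17037]
```

View pics/s2.png

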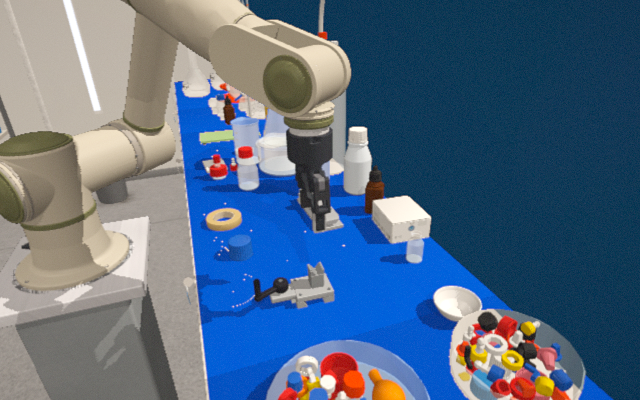

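>>> {"name": "play_rows", "arguments": {
  "steps": [
    [[0,-0.0036,0.04],[0,0,0.0015]],
    [[0,0,0.04],[0,0,0]],
    [[0,0,0.035],[0,0,0]],
    [[0,0,0.025],[0,0,0]],
    [[0,0,0.015],[0,0,0]],
    [[0,0,0.01],[0,0,0]],
    [[0,0,0.005],[0,0,0]],
    [[0,0,0],[0,0,0]],
    [[0,0,0],[0,0,0]]
  ]
}}

```text
time_s: 3.7
eef_pos: [474.8, -316.7, 33.3]
ee_rot: [0.0, -0.685, 0.729, -0.001]
force: [0.2, -0.9, 0.3]
grip_width: 1.003
```

>>> {"name": "play_rows", "arguments": {
  "steps": [
    [[0,0,0],[0,0,0]],
    [[0,0,0],[0,0,0]],
    [[0,0,0],[0,0,0]],
    [[0,0,0],[0,0,0]],
    [[0,0,0],[0,0,0]],
    [[0,0,0],[0,0,0]],
    [[0,0,0],[0,0,0]],
    [[0,0,0],[0,0,0]],
    [[0,0,0],[0,0,0]],
    [[0,0,0],[0,0,0]],
    [[0,0,0],[0,0,0]],
    [[0,0,0],[0,0,0]]
  ],
  "grip": 1,
  "squeeze": 50
}}

```text
time_s: 4.9
eef_pos: [474.7, -316.3, 32.9]
ee_rot: [0.0, -0.685, 0.729, -0.0]
force: [0.4, 2.2, 5.0]
grip_width: 0.295
```

```bash
python3 -c "
from plan import *
rel(474.7,-315.5,32,1.51)
save('side','s3.png');save('top','t3.png')"; python3 -c "
import cv2
a=cv2.imread('pics/s3.png')[200:320,220:380];cv2.imwrite('pics/s3z.png',cv2.resize(a,None,fx=4,fy=4,interpolation=2))"
```

```text
t 4.9 p [ 474.7 -316.3   32.9] F [0.39 2.21 4.99] gw 0.295 j [-0.79  0.64  1.57  0.    0.94  0.84]
turn deg [-0.03 -0.   -0.07] norm [-0.0006 -0.0001 -0.0016]
shift mm [-0.77  0.07  0.85] norm [-1.03e-03  9.00e-05  1.14e-03]
```

View pics/s3z.png

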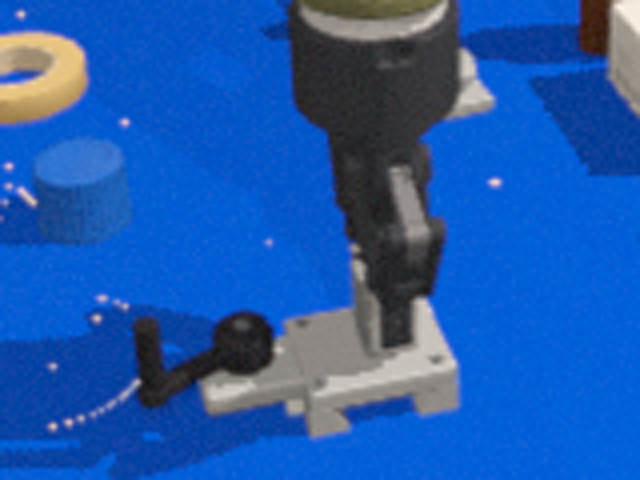

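>>> {"name": "play_rows", "arguments": {
  "steps": [
    [[0,0,-0.005],[0,0,0]],
    [[0,0,-0.015],[0,0,0]],
    [[0,0,-0.03],[0,0,0]],
    [[0,0,-0.03],[0,0,0]],
    [[0,0,0],[0,0,0]],
    [[0,0,0],[0,0,0]]
  ]
}}

```text
time_s: 5.6
eef_pos: [474.3, -316.2, 92.2]
ee_rot: [-0.0, -0.685, 0.729, 0.0]
force: [1.1, -0.1, -5.0]
grip_width: 0.298
```

```bash
python3 -c "
from plan import *
rel(599.4,-148.9,93,1.60)"
```

```text
t 5.6 p [ 474.3 -316.2   92.2] F [ 1.13 -0.13 -5.02] gw 0.298 j [-0.79  0.55  1.53 -0.    1.06  0.84]
turn deg [ 0.02  0.01 -5.23] norm [ 0.0004  0.0002 -0.1163]
shift mm [-163.56 -129.98   -0.85] norm [-0.21807 -0.1733  -0.00113]
```

Held (5 N weight). Move to in front of the rail's open end.

>>> {"name": "play_rows", "arguments": {
  "steps": [
    [[0,0,0],[0,0,-0.058]],
    [[0,0,0],[0,0,-0.058]],
    [[-0.011,-0.009,0],[0,0,0]],
    [[-0.03,-0.024,0],[0,0,0]],
    [[-0.038,-0.03,0],[0,0,0]],
    [[-0.038,-0.03,0],[0,0,0]],
    [[-0.038,-0.03,0],[0,0,0]],
    [[-0.034,-0.027,0],[0,0,0]],
    [[-0.02,-0.016,0],[0,0,0]],
    [[-0.009,-0.0073,0],[0,0,0]],
    [[0,0,0],[0,0,0]],
    [[0,0,0],[0,0,0]]
  ]
}}

```text
time_s: 6.8
eef_pos: [599.1, -149.6, 92.0]
ee_rot: [0.0, 0.717, -0.697, -0.0]
force: [0.7, 0.1, -4.6]
grip_width: 0.298
```

```bash
python3 -c "
from plan import *
rel(599.4,-148.9,51.9,1.60)
save('side','s4.png');save('top','t4.png')"; python3 -c "
import cv2
a=cv2.imread('pics/s4.png')[160:280,250:410];cv2.imwrite('pics/s4z.png',cv2.resize(a,None,fx=5,fy=5,interpolation=2))
a=cv2.imread('pics/t4.png')[140:240,250:380];cv2.imwrite('pics/t4z.png',cv2.resize(a,None,fx=6,fy=6,interpolation=2))"
```

```text
t 6.8 p [ 599.1 -149.6   92. ] F [ 0.66  0.12 -4.65] gw 0.298 j [-0.43  0.64  1.37 -0.    1.13  1.11]
turn deg [ 0.06  0.01 -0.06] norm [ 0.0013  0.0002 -0.0012]
shift mm [-0.69 -0.28 40.14] norm [-0.00092 -0.00037  0.05353]
```

View pics/s4z.png

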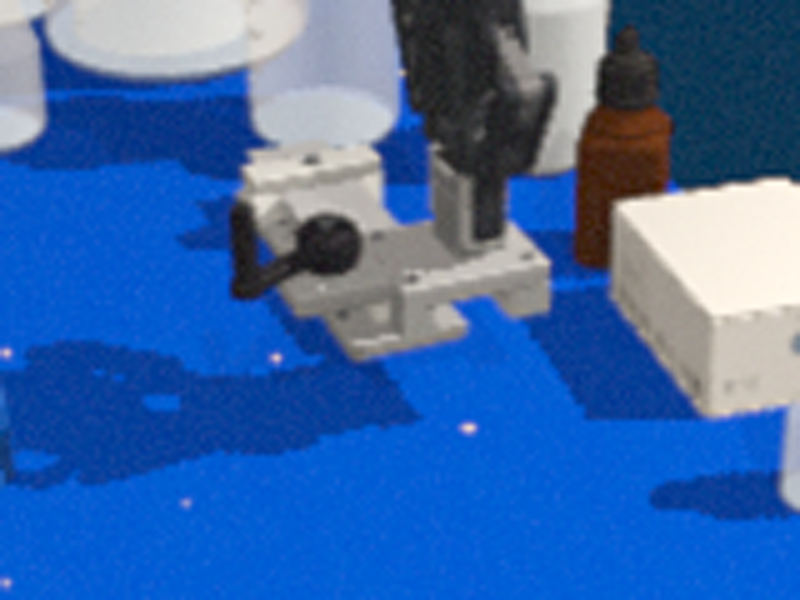

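View pics/t4z.png

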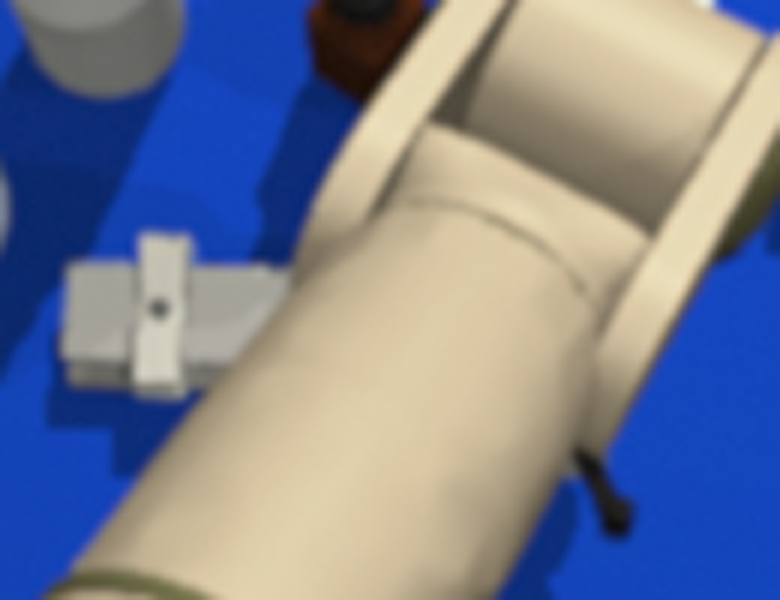

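>>> {"name": "play_rows", "arguments": {
  "steps": [
    [[0,0,0.015],[0,0,0]],
    [[0,0,0.02],[0,0,0]],
    [[0,0,0.013],[0,0,0]],
    [[0,0,0.0055],[0,0,0]],
    [[0,0,0],[0,0,0]],
    [[0,0,0],[0,0,0]]
  ]
}}

```text
time_s: 7.5
eef_pos: [599.9, -149.2, 52.7]
ee_rot: [-0.0, 0.717, -0.697, 0.0]
force: [0.2, 0.1, -3.4]
grip_width: 0.296
```

```bash
cat > s5.py <<'E'
from plan import *
rel(599.4,-148.9,51.9,1.60)
save('side','s5.png')
from ov import *
a=cv2.imread('pics/s5.png')
overlay('side',a,carparts,[590.4,-149.2,1.6,19+1.2],(270,190,100,70),8,'o5a.png')
overlay('side',a,railparts(131.7),[588.96,-99.27,1.6,1.48],(270,190,100,70),8,'o5b.png')
E
python3 s5.py
```

```text
t 7.5 p [ 599.9 -149.2   52.7] F [ 0.16  0.1  -3.42] gw 0.296 j [-0.43  0.69  1.39  0.    1.05  1.11]
turn deg [-0.03 -0.01 -0.01] norm [-0.0006 -0.0003 -0.0002]
shift mm [-0.29  0.48  0.76] norm [-0.00039  0.00064  0.00101]
```

View pics/o5a.png

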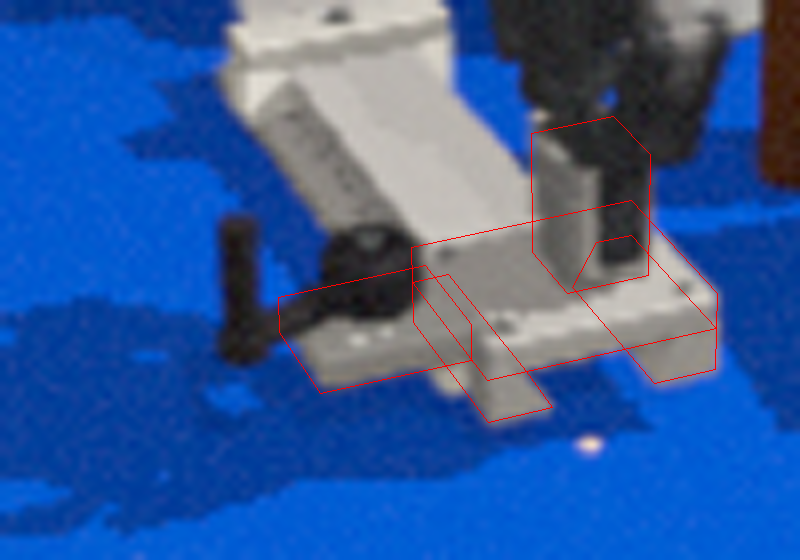

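View pics/o5b.png

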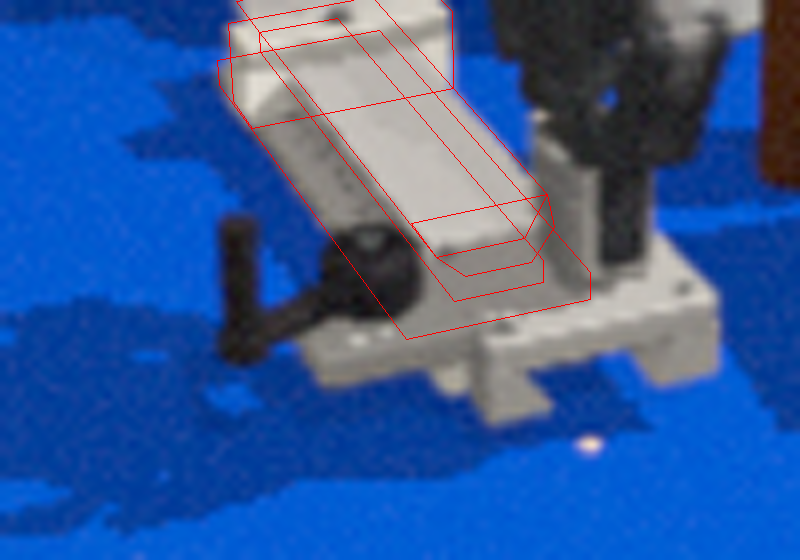

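>>> {"name": "play_rows", "arguments": {
  "steps": [
    [[-0.005,0.0006,0.001],[0,0,0]],
    [[-0.007,0,0],[0,0,0]],
    [[-0.007,0,0],[0,0,0]],
    [[-0.007,0,0],[0,0,0]],
    [[-0.007,0,0],[0,0,0]],
    [[0,0,0],[0,0,0]]
  ]
}}

```text
time_s: 8.15
eef_pos: [598.5, -123.5, 51.7]
ee_rot: [-0.0, 0.718, -0.696, -0.0]
force: [1.1, -0.2, -4.1]
grip_width: 0.292
```

>>> {"name": "play_rows", "arguments": {
  "steps": [
    [[-0.005,0,0],[0,0,0]],
    [[-0.005,0,0],[0,0,0]],
    [[-0.005,0,0],[0,0,0]],
    [[-0.005,0,0],[0,0,0]]
  ]
}}

```text
time_s: 8.55
eef_pos: [598.1, -109.1, 51.7]
ee_rot: [-0.0, 0.717, -0.697, -0.0]
force: [0.6, 0.3, -4.2]
grip_width: 0.292
```

```bash
cat > s6.py <<'E'
import sys
from plan import *
rel(599.4,-148.9,51.9,1.60)
s=ctrl.sense();print(s['wrist_torque'])
f=sys.argv[1]
save('side',f)
a=cv2.imread('pics/'+f)[180:280,250:380];cv2.imwrite('pics/z_'+f,cv2.resize(a,None,fx=6,fy=6,interpolation=2))
E
python3 s6.py s6.png
```

```text
t 8.55 p [ 598.1 -109.1   51.7] F [ 0.61  0.26 -4.2 ] gw 0.292 j [-0.37  0.68  1.43  0.    1.03  1.17]
turn deg [ 0.    0.   -0.01] norm [ 0.      0.     -0.0003]
shift mm [39.82 -0.17 -0.23] norm [ 0.05309 -0.00023 -0.0003 ]
[-0.03810907 -0.06265469 -0.01022355]
```

View pics/z_s6.png

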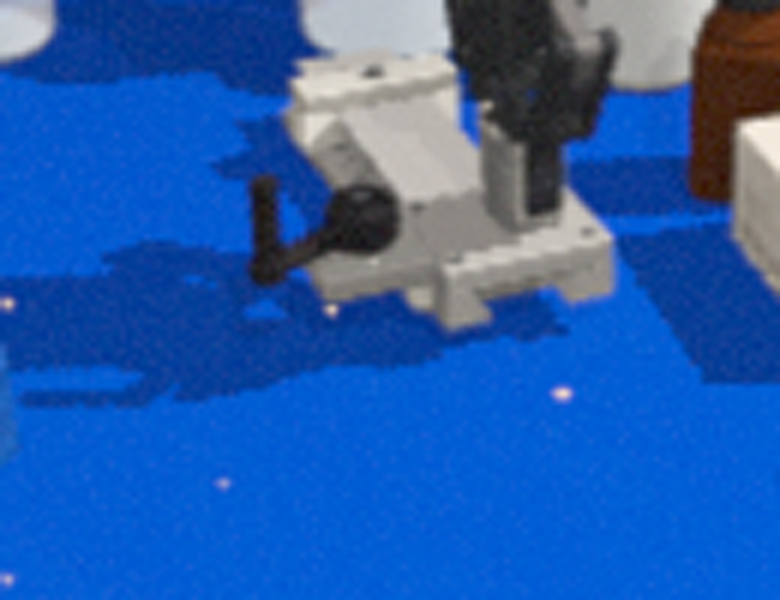

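>>> {"name": "play_rows", "arguments": {
  "steps": [
    [[-0.005,0,0],[0,0,0]],
    [[-0.005,0,0],[0,0,0]],
    [[-0.005,0,0],[0,0,0]],
    [[-0.005,0,0],[0,0,0]]
  ]
}}

```text
time_s: 9.0
eef_pos: [597.6, -94.1, 51.7]
ee_rot: [-0.0, 0.717, -0.697, 0.0]
force: [0.3, 0.8, -4.9]
grip_width: 0.297
```

>>> {"name": "play_rows", "arguments": {
  "steps": [
    [[-0.006,0,0],[0,0,0]],
    [[-0.006,0,0],[0,0,0]],
    [[-0.006,0,0],[0,0,0]],
    [[-0.006,0,0],[0,0,0]]
  ]
}}

```text
time_s: 9.4
eef_pos: [597.1, -76.0, 51.7]
ee_rot: [-0.0, 0.717, -0.697, -0.0]
force: [-0.7, 0.1, -4.1]
grip_width: 0.297
```

```bash
python3 s6.py s7.png
```

```text
t 9.4 p [597.1 -76.   51.7] F [-0.66  0.1  -4.1 ] gw 0.297 j [-0.32  0.67  1.45  0.    1.03  1.22]
turn deg [ 0.    0.   -0.01] norm [ 0.      0.0001 -0.0001]
shift mm [72.97 -0.16 -0.22] norm [ 0.09729 -0.00021 -0.0003 ]
[ 0.00430115 -0.06928297  0.0014348 ]
```

View pics/z_s7.png

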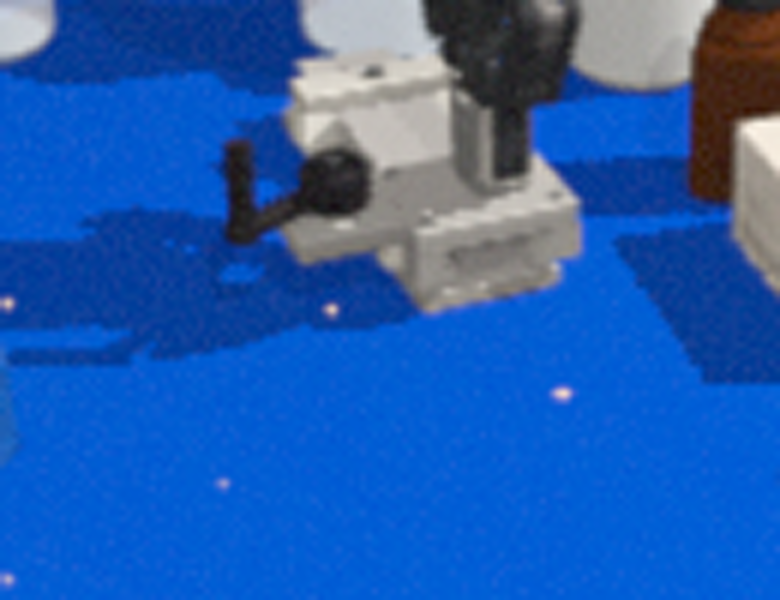

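>>> {"name": "play_rows", "arguments": {
  "steps": [
    [[-0.006,0,0],[0,0,0]],
    [[-0.01,0,0],[0,0,0]],
    [[-0.01,0,0],[0,0,0]],
    [[-0.01,0,0],[0,0,0]],
    [[-0.01,0,0],[0,0,0]],
    [[-0.01,0,0],[0,0,0]],
    [[-0.01,0,0],[0,0,0]],
    [[-0.008,0,0],[0,0,0]],
    [[-0.004,0,0],[0,0,0]],
    [[-0.002,0,0],[0,0,0]],
    [[0,0,0],[0,0,0]]
  ]
}}

```text
time_s: 10.55
eef_pos: [595.4, -16.4, 51.7]
ee_rot: [0.0, 0.717, -0.697, 0.0]
force: [0.2, -0.4, -4.3]
grip_width: 0.296
```

```bash
python3 s6.py s8.png
```

```text
t 10.55 p [595.4 -16.4  51.7] F [ 0.15 -0.41 -4.34] gw 0.296 j [-0.22  0.65  1.47 -0.    1.02  1.32]
turn deg [-0.   -0.   -0.01] norm [-0.     -0.0001 -0.0002]
shift mm [ 1.3255e+02 -1.3000e-01 -2.3000e-01] norm [ 0.17673 -0.00018 -0.00031]
[-0.02589572 -0.13572869  0.00969845]
```

View pics/z_s8.png

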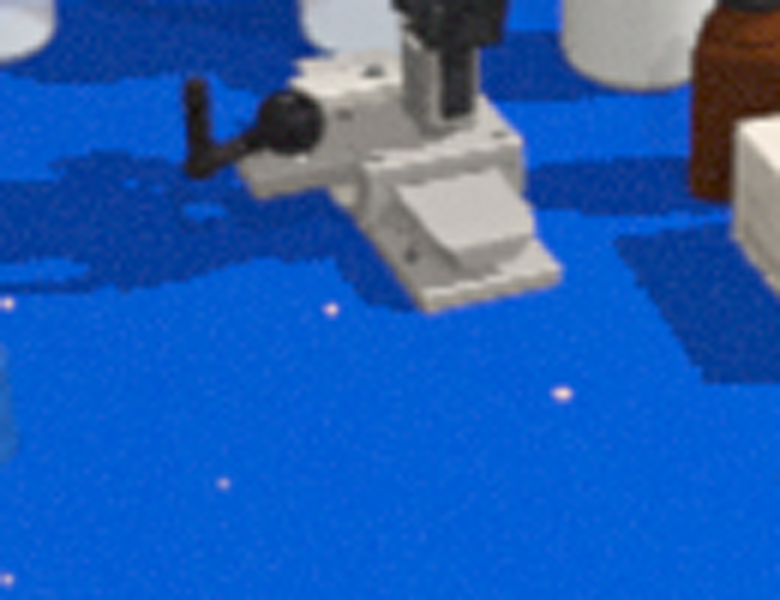

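>>> {"name": "play_rows", "arguments": {
  "steps": [
    [[-0.002,0,0],[0,0,0]],
    [[-0.002,0,0],[0,0,0]],
    [[-0.002,0,0],[0,0,0]],
    [[-0.002,0,0],[0,0,0]],
    [[-0.002,0,0],[0,0,0]],
    [[-0.002,0,0],[0,0,0]],
    [[-0.001,0,0],[0,0,0]]
  ]
}}

```text
time_s: 11.3
eef_pos: [595.1, -6.5, 51.7]
ee_rot: [0.0, 0.717, -0.697, -0.0]
force: [-0.4, 0.7, -4.5]
grip_width: 0.297
```

>>> {"name": "play_rows", "arguments": {
  "steps": [
    [[-0.001,0,0],[0,0,0]],
    [[-0.001,0,0],[0,0,0]],
    [[-0.001,0,0],[0,0,0]]
  ]
}}

```text
time_s: 11.6
eef_pos: [595.0, -4.4, 51.7]
ee_rot: [-0.0, 0.717, -0.697, 0.0]
force: [-0.4, -0.1, -4.3]
grip_width: 0.295
```

>>> {"name": "play_rows", "arguments": {
  "steps": [
    [[-0.001,0,0],[0,0,0]],
    [[-0.001,0,0],[0,0,0]]
  ]
}}

```text
time_s: 11.8
eef_pos: [595.0, -2.9, 51.7]
ee_rot: [0.0, 0.717, -0.697, -0.0]
force: [0.4, 0.2, -3.8]
grip_width: 0.296
```

>>> {"name": "play_rows", "arguments": {
  "steps": [
    [[-0.001,0,0],[0,0,0]],
    [[-0.001,0,0],[0,0,0]]
  ]
}}

```text
time_s: 12.0
eef_pos: [594.9, -1.4, 51.7]
ee_rot: [0.0, 0.717, -0.697, -0.0]
force: [0.4, -0.5, -4.3]
grip_width: 0.297
```

>>> {"name": "play_rows", "arguments": {
  "steps": [
    [[-0.0007,0,0],[0,0,0]],
    [[-0.0007,0,0],[0,0,0]]
  ]
}}

```text
time_s: 12.2
eef_pos: [594.9, -0.3, 51.7]
ee_rot: [-0.0, 0.717, -0.697, 0.0]
force: [0.3, 0.4, -5.4]
grip_width: 0.299
```

>>> {"name": "play_rows", "arguments": {
  "steps": [
    [[-0.0007,0,0],[0,0,0]],
    [[-0.0007,0,0],[0,0,0]]
  ]
}}

```text
time_s: 12.4
eef_pos: [594.9, 0.7, 51.7]
ee_rot: [-0.0, 0.717, -0.697, 0.0]
force: [0.1, 0.0, -4.1]
grip_width: 0.294
```

>>> {"name": "play_rows", "arguments": {
  "steps": [
    [[-0.0007,0,0],[0,0,0]]
  ]
}}

```text
time_s: 12.5
eef_pos: [594.9, 1.2, 51.7]
ee_rot: [0.0, 0.717, -0.697, -0.0]
force: [-0.2, -0.4, -4.3]
grip_width: 0.295
```

>>> {"name": "play_rows", "arguments": {
  "steps": [
    [[-0.0007,0,0],[0,0,0]]
  ]
}}

```text
time_s: 12.6
eef_pos: [594.9, 1.7, 51.7]
ee_rot: [0.0, 0.717, -0.697, -0.0]
force: [-0.1, 0.1, -4.9]
grip_width: 0.294
```

```bash
python3 s6.py s9.png
```

```text
t 12.6 p [594.9   1.7  51.7] F [-0.05  0.07 -4.89] gw 0.294 j [-0.19  0.65  1.47 -0.    1.01  1.35]
turn deg [ 0.    0.   -0.01] norm [ 0.      0.     -0.0003]
shift mm [ 1.507e+02 -1.400e-01 -2.300e-01] norm [ 2.0094e-01 -1.9000e-04 -3.0000e-04]
[ 0.03153919 -0.11643892 -0.00026075]
```

View pics/z_s9.png

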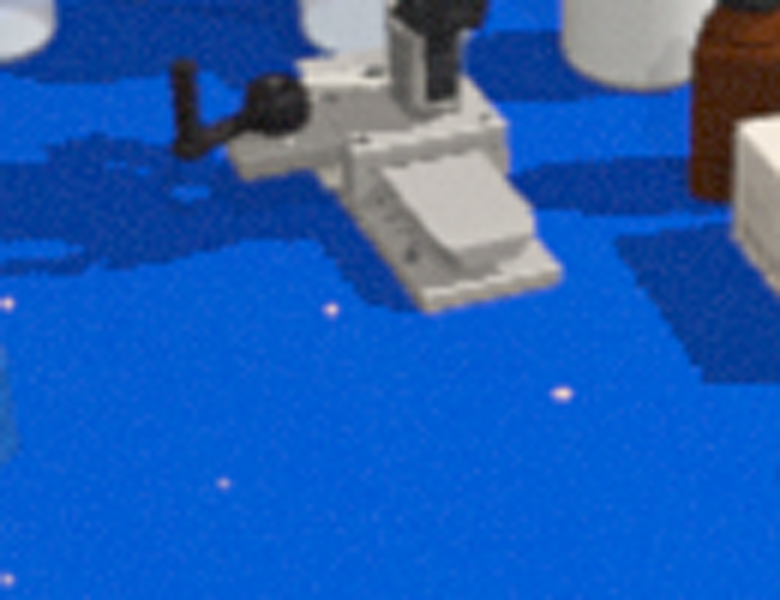

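Close; continue in half-millimetre rows.

>>> {"name": "play_rows", "arguments": {
  "steps": [
    [[-0.0007,0,0],[0,0,0]]
  ]
}}

```text
time_s: 12.75
eef_pos: [594.9, 2.3, 51.7]
ee_rot: [0.0, 0.717, -0.697, 0.0]
force: [-0.0, 0.4, -5.2]
grip_width: 0.297
```

>>> {"name": "play_rows", "arguments": {
  "steps": [
    [[-0.0007,0,0],[0,0,0]]
  ]
}}

```text
time_s: 12.85
eef_pos: [594.8, 2.8, 51.7]
ee_rot: [0.0, 0.717, -0.697, -0.0]
force: [0.4, 0.3, -4.2]
grip_width: 0.293
```

>>> {"name": "play_rows", "arguments": {
  "steps": [
    [[-0.0007,0,0],[0,0,0]]
  ]
}}

```text
time_s: 12.95
eef_pos: [594.8, 3.3, 51.7]
ee_rot: [0.0, 0.717, -0.697, 0.0]
force: [0.9, 0.6, -4.7]
grip_width: 0.296
```

>>> {"name": "play_rows", "arguments": {
  "steps": [
    [[-0.0007,0,0],[0,0,0]]
  ]
}}

```text
time_s: 13.05
eef_pos: [594.8, 3.9, 51.7]
ee_rot: [-0.0, 0.717, -0.697, 0.0]
force: [0.1, -0.1, -3.3]
grip_width: 0.297
```

>>> {"name": "play_rows", "arguments": {
  "steps": [
    [[-0.0005,0,0],[0,0,0]]
  ]
}}

```text
time_s: 13.15
eef_pos: [594.8, 4.2, 51.7]
ee_rot: [-0.0, 0.717, -0.697, -0.0]
force: [-0.7, -0.3, -3.7]
grip_width: 0.294
```

>>> {"name": "play_rows", "arguments": {
  "steps": [
    [[-0.0005,0,0],[0,0,0]]
  ]
}}

```text
time_s: 13.25
eef_pos: [594.8, 4.6, 51.7]
ee_rot: [0.0, 0.717, -0.697, 0.0]
force: [-0.0, -1.4, -5.3]
grip_width: 0.288
```

>>> {"name": "play_rows", "arguments": {
  "steps": [
    [[-0.0005,0,0],[0,0,0]]
  ]
}}

```text
time_s: 13.35
eef_pos: [594.8, 4.7, 51.7]
ee_rot: [0.0, 0.717, -0.697, 0.0]
force: [0.3, -3.3, -4.2]
grip_width: 0.293
```

>>> {"name": "play_rows", "arguments": {
  "steps": [
    [[-0.0005,0,0],[0,0,0]]
  ]
}}

```text
time_s: 13.45
eef_pos: [594.9, 4.7, 51.8]
ee_rot: [0.0, 0.717, -0.697, 0.001]
force: [0.1, -5.3, -4.1]
grip_width: 0.296
```

>>> {"name": "play_rows", "arguments": {
  "steps": [
    [[-0.0005,0,0],[0,0,0]]
  ]
}}

```text
time_s: 13.55
eef_pos: [594.9, 4.8, 51.7]
ee_rot: [0.001, 0.717, -0.697, 0.001]
force: [-0.1, -7.6, -4.4]
grip_width: 0.296
```

>>> {"name": "play_rows", "arguments": {
  "steps": [
    [[-0.0005,0,0],[0,0,0]]
  ]
}}

```text
time_s: 13.65
eef_pos: [594.9, 4.9, 51.8]
ee_rot: [0.001, 0.718, -0.697, 0.001]
force: [-0.2, -7.6, -3.9]
grip_width: 0.299
```

>>> {"name": "play_rows", "arguments": {
  "steps": [
    [[0.0013,0,0.0005],[0,0,0]],
    [[0,0,0.0005],[0,0,0]],
    [[0,0,0],[0,0,0]]
  ]
}}

```text
time_s: 13.95
eef_pos: [594.9, 4.7, 51.2]
ee_rot: [0.0, 0.717, -0.697, 0.0]
force: [0.1, -4.6, -1.7]
grip_width: 0.293
```

>>> {"name": "play_rows", "arguments": {
  "steps": [
    [[0,0,0.0003],[0,0,0]],
    [[0,0,0],[0,0,0]]
  ]
}}

```text
time_s: 14.15
eef_pos: [595.0, 4.7, 51.0]
ee_rot: [0.0, 0.717, -0.697, 0.0]
force: [-0.4, -5.0, -1.3]
grip_width: 0.294
```

>>> {"name": "play_rows", "arguments": {
  "steps": [
    [[0.0005,0,0.0004],[0,0,0]],
    [[0,0,0],[0,0,0]]
  ]
}}

```text
time_s: 14.35
eef_pos: [595.0, 4.7, 50.9]
ee_rot: [-0.0, 0.717, -0.697, 0.0]
force: [-0.8, -4.0, 2.7]
grip_width: 0.297
```

>>> {"name": "play_rows", "arguments": {
  "steps": [
    [[0,0,0],[0,0,0]],
    [[0,0,0],[0,0,0]],
    [[0,0,0],[0,0,0]],
    [[0,0,0],[0,0,0]],
    [[0,0,0],[0,0,0]],
    [[0,0,0],[0,0,0]],
    [[0,0,0],[0,0,0]],
    [[0,0,0],[0,0,0]]
  ],
  "grip": 0
}}

```text
time_s: 15.15
eef_pos: [594.8, 4.7, 50.4]
ee_rot: [-0.0, 0.717, -0.697, -0.0]
force: [-0.4, -0.1, 0.0]
grip_width: 0.998
```

>>> {"name": "play_rows", "arguments": {
  "steps": [
    [[0,0,-0.005],[0,0,0]],
    [[0,0,-0.02],[0,0,0]],
    [[0,0,-0.04],[0,0,0]],
    [[0,0,-0.05],[0,0,0]],
    [[0,0,-0.05],[0,0,0]],
    [[0,0,-0.02],[0,0,0]],
    [[0,0,0],[0,0,0]]
  ]
}}

```text
time_s: 15.85
eef_pos: [595.7, 4.6, 191.8]
ee_rot: [-0.001, 0.717, -0.697, 0.002]
force: [0.6, -1.0, -1.0]
grip_width: 1.0
```

```bash
cat > s10.py <<'E'
from plan import *
rel(599.4,-148.9,51.9,1.60)
save('side','s10.png');save('top','t10.png')
from ov import *
a=cv2.imread('pics/s10.png');b=cv2.imread('pics/t10.png')
r=[588.96,-99.27,1.6,1.48]
o=W(np.array(r),np.array([[101.7,0,18.]]))[0];p=[o[0],o[1],1.6,o[2]]
print(p)
overlay('side',a,carparts,p,(260,180,100,60),8,'o10a.png')
overlay('top',b,carparts,p,(240,160,100,70),8,'o10b.png')
for n in('side','top'):
  for t in('knob_peg','knob_axis','block_grip'):
    print(n,t,[(np.round(q['pixel'],1),round(q['p'],2)) for q in cams.tip_of(n,t)[:2]])
E
python3 s10.py
```

```text
t 15.85 p [595.7   4.6 191.8] F [ 0.55 -0.96 -0.99] gw 1.0 j [-0.19  0.5   1.34  0.    1.31  1.35]
turn deg [-0.28 -0.06 -0.01] norm [-0.0062 -0.0013 -0.0002]
shift mm [153.53   0.74 139.92] norm [0.20471 0.00099 0.18657]
[np.float64(585.990408581959), np.float64(2.3866354293210748), 1.6, np.float64(19.48)]
side knob_peg [(array([281.9, 200.7]), 0.66)]
side knob_axis [(array([296.1, 198.3]), 0.58)]
side block_grip [(array([319.5, 190.1]), 0.77)]
top knob_peg [(array([296.6, 225.4]), 0.67)]
top knob_axis [(array([286.6, 211.8]), 0.82), (array([206.5, 239.1]), 0.65)]
top block_grip [(array([289.7, 188.4]), 0.82)]
```

View pics/o10a.png

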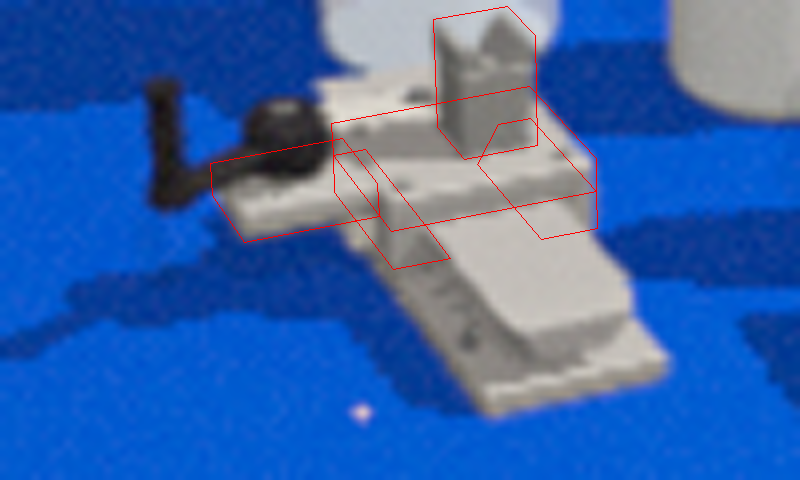

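View pics/o10b.png

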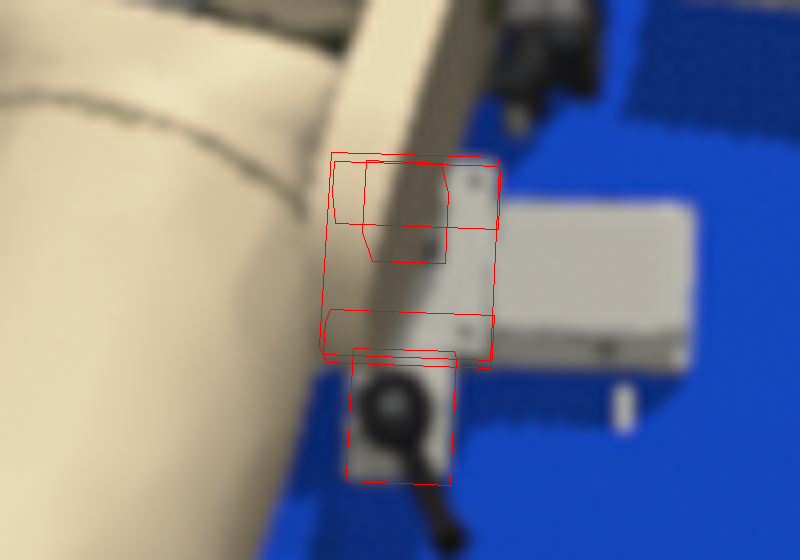

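```bash
cat > s11.py <<'E'
from ov import *
from sf import *
print(tri((281.9,200.7),(296.6,225.4)), tri((296.1,198.3),(286.6,211.8)))
a=cv2.imread('pics/s10.png');b=cv2.imread('pics/t10.png')
p=[586,2.8,1.6,19.4]
th=np.linspace(0,6.28,16)
for k,A in enumerate((.45,)):
    peg=np.array([(-50*np.sin(A)+6*np.cos(t),60+50*np.cos(A)+6*np.sin(t),z) for t in th for z in(42,78)])
    hub=np.array([(15*np.cos(t),60+15*np.sin(t),z) for t in th for z in(30,50)])
    parts=carparts[:1]+carparts[3:4]+[peg,hub]
    overlay('side',a,parts,p,(270,180,70,40),8,'o11s.png');overlay('top',b,parts,p,(275,175,40,60),8,'o11t.png')
i=cv2.imread('pics/o11s.png');j=cv2.imread('pics/o11t.png');c=np.zeros((480,880,3),np.uint8);c[:320,:560]=i;c[:,560:]=j;cv2.imwrite('pics/o11.png',c[:,:])
cv2.imwrite('pics/o11.png',cv2.resize(c,None,fx=.9,fy=.9))
E
python3 s11.py
```

```text
(array([483.87, -23.83,  66.67]), np.float64(0.361077210776875)) (array([526.44,   8.15,  49.74]), np.float64(5.330858688817849))
```

View pics/o11.png

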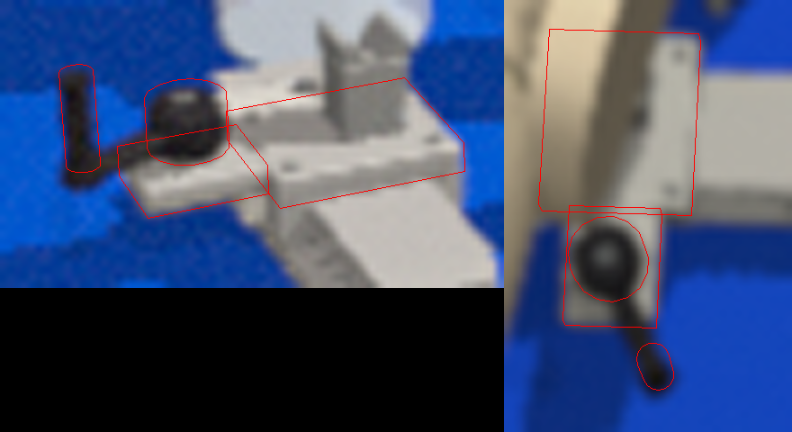

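>>> {"name": "play_rows", "arguments": {
  "steps": [
    [[0,0,0],[0,0,-0.1758]],
    [[0,0,0],[0,0,-0.1758]],
    [[0,0,0],[0,0,-0.1758]],
    [[0,0,0],[0,0,-0.1758]],
    [[0,0,0],[0,0,-0.1758]],
    [[0,0,0],[0,0,-0.1758]],
    [[0,0,0],[0,0,-0.1758]],
    [[0,0,0],[0,0,-0.1758]],
    [[0,0,0],[0,0,-0.1758]],
    [[0,0,0],[0,0,-0.1758]],
    [[0,0,0],[0,0,-0.1758]],
    [[0,0,0],[0,0,-0.1758]],
    [[0,0,0],[0,0,-0.1758]]
  ],
  "grip": 0.65
}}

```text
time_s: 17.55
eef_pos: [594.7, 4.7, 188.8]
ee_rot: [-0.0, 0.992, 0.129, -0.0]
force: [-0.2, 0.4, 0.0]
grip_width: 0.351
```

>>> {"name": "play_rows", "arguments": {
  "steps": [
    [[0,0,0],[0,0,-0.1758]],
    [[0,0,0],[0,0,-0.1758]],
    [[0,0,0],[0,0,-0.1758]],
    [[0,0,0],[0,0,-0.1758]],
    [[0,0,0],[0,0,-0.1758]],
    [[0,0,0],[0,0,-0.1758]],
    [[0,0,0],[0,0,-0.1758]],
    [[0,0,0],[0,0,-0.1758]],
    [[0,0,0],[0,0,-0.1758]],
    [[0,0,0],[0,0,-0.1758]],
    [[0,0,0],[0,0,-0.1758]],
    [[0,0,0],[0,0,-0.1758]],
    [[0,0,0],[0,0,-0.1758]],
    [[0,0,0],[0,0,0]]
  ]
}}

```text
time_s: 18.95
eef_pos: [594.7, 4.7, 188.8]
ee_rot: [-0.0, 0.519, 0.855, -0.0]
force: [0.3, -0.0, -0.3]
grip_width: 0.351
```

```bash
cat >> plan.py <<'E'
def relx(tx,ty,tz,deg): rel(tx,ty,tz,np.radians(deg+180))
E
python3 -c "
from plan import *
relx(481.6,-20.2,67,117.4)"
```

```text
t 18.95 p [594.7   4.7 188.8] F [ 0.25 -0.   -0.3 ] gw 0.351 j [-0.19  0.5   1.34 -0.    1.3  -2.24]
turn deg [-0.03 -0.02  0.02] norm [-0.0006 -0.0005  0.0004]
shift mm [  29.89 -111.85  121.77] norm [ 0.03986 -0.14914  0.16236]
```

>>> {"name": "play_rows", "arguments": {
  "steps": [
    [[0.01,-0.037,0],[0,0,0]],
    [[0.01,-0.037,0],[0,0,0]],
    [[0.01,-0.037,0.02],[0,0,0]],
    [[0.01,-0.038,0.03],[0,0,0]],
    [[0,0,0.03],[0,0,0]],
    [[0,0,0.01],[0,0,0]],
    [[0,0,0],[0,0,0]],
    [[0,0,0],[0,0,0]]
  ]
}}

```text
time_s: 19.75
eef_pos: [482.5, -20.1, 122.4]
ee_rot: [0.001, 0.52, 0.854, 0.0]
force: [0.6, -0.4, -0.5]
grip_width: 0.351
```

```bash
python3 -c "
from plan import *
relx(481.6,-20.2,67,117.4)
save('side','s12.png');save('top','t12.png')
a=cv2.imread('pics/s12.png')[130:230,230:360];cv2.imwrite('pics/z12.png',cv2.resize(a,None,fx=6,fy=6,interpolation=2))
a=cv2.imread('pics/t12.png')[160:260,240:360];cv2.imwrite('pics/y12.png',cv2.resize(a,None,fx=6,fy=6,interpolation=2))
"
```

```text
t 19.75 p [482.5 -20.1 122.4] F [ 0.62 -0.37 -0.45] gw 0.351 j [-0.28  0.34  1.77  0.    1.03 -2.33]
turn deg [ 0.05  0.05 -0.11] norm [ 0.0011  0.001  -0.0024]
shift mm [ 0.32 -0.9  55.36] norm [ 0.00042 -0.0012   0.07382]
```

View pics/z12.png

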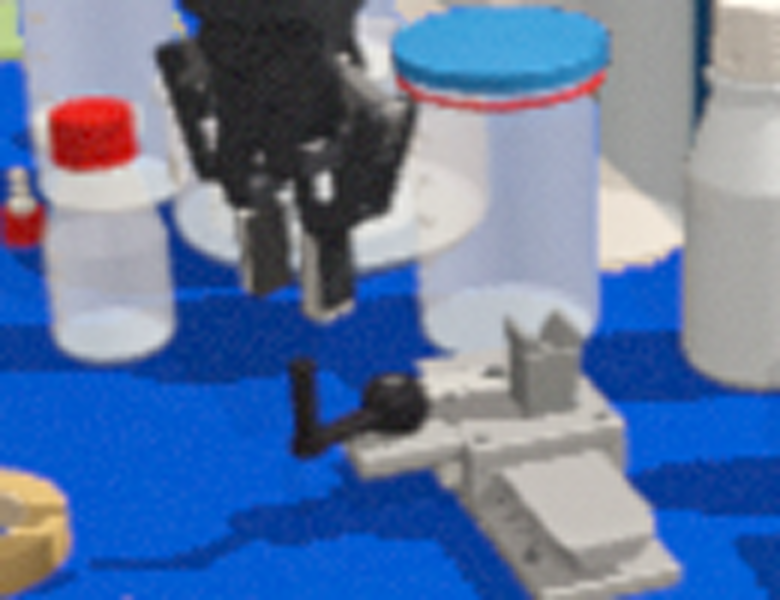

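View pics/y12.png

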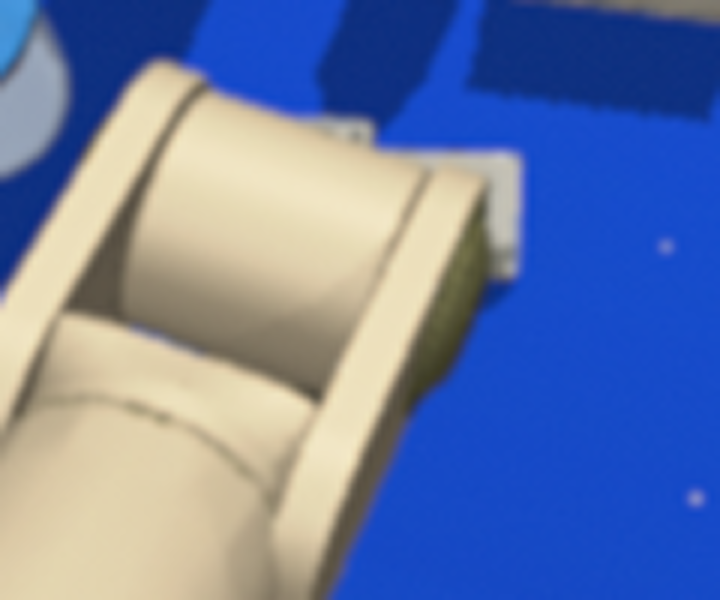

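>>> {"name": "play_rows", "arguments": {
  "steps": [
    [[0.0004,-0.0012,0.02],[0,0,0]],
    [[0,0,0.01],[0,0,0]],
    [[0,0,0.003],[0,0,0]],
    [[0,0,0.003],[0,0,0]],
    [[0,0,0.003],[0,0,0]]
  ]
}}

```text
time_s: 20.35
eef_pos: [481.1, -20.2, 92.7]
ee_rot: [0.0, 0.52, 0.854, 0.0]
force: [-0.3, -0.7, -0.0]
grip_width: 0.348
```

>>> {"name": "play_rows", "arguments": {
  "steps": [
    [[0,0,0.003],[0,0,0]],
    [[0,0,0.003],[0,0,0]]
  ]
}}

```text
time_s: 20.55
eef_pos: [480.9, -20.2, 87.9]
ee_rot: [0.0, 0.52, 0.854, 0.0]
force: [-0.6, -0.1, -0.8]
grip_width: 0.351
```

```bash
python3 -c "
from plan import *
relx(481.6,-20.2,67,117.4)
save('side','s13.png')
a=cv2.imread('pics/s13.png')[150:230,250:350];cv2.imwrite('pics/z13.png',cv2.resize(a,None,fx=7,fy=7,interpolation=2))
"
```

```text
t 20.55 p [480.9 -20.2  87.9] F [-0.63 -0.09 -0.81] gw 0.351 j [-0.29  0.39  1.8   0.    0.95 -2.33]
turn deg [ 0.02  0.02 -0.06] norm [ 0.0004  0.0003 -0.0013]
shift mm [-0.34  0.59 20.94] norm [-0.00046  0.00079  0.02791]
```

View pics/z13.png

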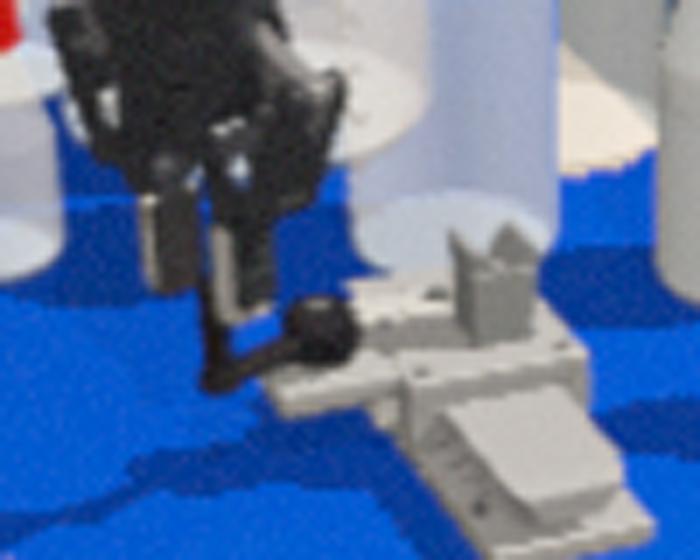

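>>> {"name": "play_rows", "arguments": {
  "steps": [
    [[-0.0005,0.0008,0.006],[0,0,0]],
    [[0,0,0.006],[0,0,0]],
    [[0,0,0.006],[0,0,0]],
    [[0,0,0.006],[0,0,0]],
    [[0,0,0],[0,0,0]],
    [[0,0,0],[0,0,0]]
  ]
}}

```text
time_s: 21.2
eef_pos: [481.5, -20.2, 69.8]
ee_rot: [-0.0, 0.52, 0.854, -0.0]
force: [0.6, -0.3, 0.1]
grip_width: 0.349
```

>>> {"name": "play_rows", "arguments": {
  "steps": [
    [[0.002,0,0],[0,0,0]],
    [[0.002,0,0],[0,0,0]]
  ]
}}

```text
time_s: 21.4
eef_pos: [480.1, -17.4, 70.1]
ee_rot: [0.0, 0.52, 0.854, 0.0]
force: [-0.1, -0.3, -0.0]
grip_width: 0.351
```

>>> {"name": "play_rows", "arguments": {
  "steps": [
    [[0.002,0,0],[0,0,0]],
    [[0.002,0,0],[0,0,0]]
  ]
}}

```text
time_s: 21.6
eef_pos: [478.7, -14.7, 70.0]
ee_rot: [0.0, 0.52, 0.854, 0.0]
force: [-0.6, -0.9, -0.4]
grip_width: 0.349
```

>>> {"name": "play_rows", "arguments": {
  "steps": [
    [[0.002,0,0],[0,0,0]],
    [[0.002,0,0],[0,0,0]]
  ]
}}

```text
time_s: 21.8
eef_pos: [477.3, -12.1, 69.9]
ee_rot: [0.0, 0.52, 0.854, 0.0]
force: [-0.9, 0.0, 0.7]
grip_width: 0.348
```

>>> {"name": "play_rows", "arguments": {
  "steps": [
    [[0.0027,0.0005,0],[0,0,0.051]],
    [[0.0027,0.0005,0],[0,0,0.051]],
    [[0.0027,0.0005,0],[0,0,0.051]]
  ]
}}

```text
time_s: 22.1
eef_pos: [476.0, -6.5, 70.0]
ee_rot: [0.0, 0.571, 0.821, -0.0]
force: [0.9, -2.3, -0.3]
grip_width: 0.348
```

>>> {"name": "play_rows", "arguments": {
  "steps": [
    [[0.0027,0.0005,0],[0,0,0.051]],
    [[0.0027,0.0005,0],[0,0,0.051]],
    [[0.0027,0.0005,0],[0,0,0.051]]
  ]
}}

```text
time_s: 22.4
eef_pos: [475.1, -0.4, 70.0]
ee_rot: [0.0, 0.619, 0.785, -0.0]
force: [0.1, -2.8, 0.3]
grip_width: 0.347
```

```bash
cat > m.py <<'E'
import sys
from plan import *
k=int(sys.argv[1]) if len(sys.argv)>1 else 0
s=ctrl.sense();M=Rm(s['ee_rot']);F=[M.T@s['force']]
for i in range(k): cams.capture('side'); F.append(M.T@ctrl.sense()['force'])
F=np.array(F);ax=np.array([526.0,2.8])
d=s['eef_pos'][:2]-ax; x=np.degrees(np.arctan2(M[1,0],M[0,0])); 
v=M.T@np.r_[d,0]
print('t',ctrl.sense()['time_s'],'xdeg',x.round(2),'turned rad',np.radians(117.4-x).round(3),'v',v.round(2),'z',s['eef_pos'][2].round(1),'Ftool mean',F.mean(0).round(2),'last',F[-1].round(2),'j6',s['joints'][5].round(2))
E
python3 m.py 3;  python3 -c "
from plan import *
a=cams.capture('side')[150:230,250:350,::-1];cv2.imwrite('pics/z14.png',cv2.resize(a,None,fx=7,fy=7,interpolation=2))
"
```

```text
t 22.55 xdeg 103.49 turned rad 0.243 v [ 8.790e+00 -5.024e+01 -2.000e-02] z 70.0 Ftool mean [-2.01 -1.11 -0.22] last [-1.31 -1.08 -0.48] j6 -2.05
```

View pics/z14.png

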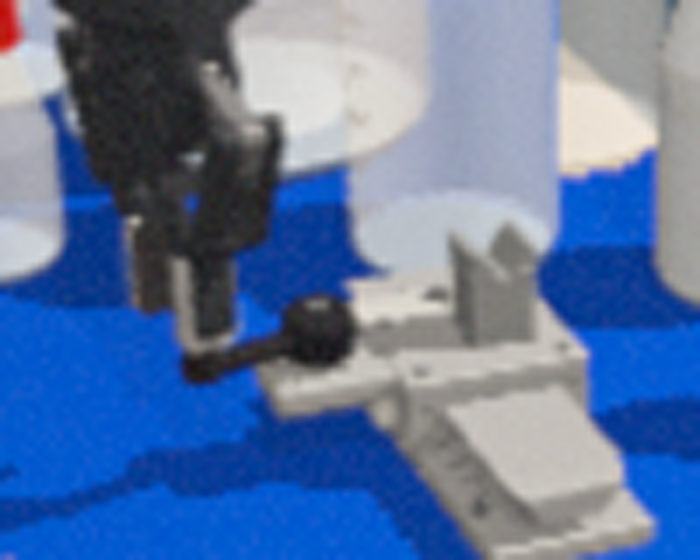

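>>> {"name": "play_rows", "arguments": {
  "steps": [
    [[0.0027,0.0005,0],[0,0,0.051]],
    [[0.0027,0.0005,0],[0,0,0.051]],
    [[0.0027,0.0005,0],[0,0,0.051]]
  ]
}}

```text
time_s: 22.9
eef_pos: [474.9, 5.9, 69.9]
ee_rot: [0.0, 0.665, 0.747, -0.0]
force: [0.3, -3.1, -0.2]
grip_width: 0.352
```

>>> {"name": "play_rows", "arguments": {
  "steps": [
    [[0.0027,0.0005,0],[0,0,0.051]],
    [[0.0027,0.0005,0],[0,0,0.051]]
  ]
}}

```text
time_s: 23.1
eef_pos: [475.3, 10.0, 69.9]
ee_rot: [0.0, 0.694, 0.72, -0.0]
force: [-1.3, -3.2, 1.2]
grip_width: 0.349
```

```bash
python3 m.py 4
```

```text
t 23.3 xdeg 92.06 turned rad 0.442 v [  9.02 -50.44  -0.  ] z 69.9 Ftool mean [-2.5  -0.69 -0.84] last [-1.88  0.1  -1.85] j6 -1.83
```

>>> {"name": "play_rows", "arguments": {
  "steps": [
    [[0.0013,0.00025,0],[0,0,0.0255]],
    [[0.0013,0.00025,0],[0,0,0.0255]]
  ]
}}

```text
time_s: 23.5
eef_pos: [475.6, 12.0, 69.9]
ee_rot: [0.0, 0.709, 0.705, -0.0]
force: [-0.9, -2.5, 1.4]
grip_width: 0.348
```

>>> {"name": "play_rows", "arguments": {
  "steps": [
    [[0.0013,0.00025,0],[0,0,0.0255]]
  ]
}}

```text
time_s: 23.6
eef_pos: [475.7, 13.1, 69.9]
ee_rot: [-0.0, 0.716, 0.698, -0.0]
force: [-0.7, -2.3, 0.5]
grip_width: 0.348
```

>>> {"name": "play_rows", "arguments": {
  "steps": [
    [[0.0013,0.00025,0],[0,0,0.0255]]
  ]
}}

```text
time_s: 23.7
eef_pos: [475.9, 14.1, 69.9]
ee_rot: [-0.0, 0.723, 0.691, -0.0]
force: [-1.4, -1.6, 1.0]
grip_width: 0.351
```

>>> {"name": "play_rows", "arguments": {
  "steps": [
    [[0.0013,0.00025,0],[0,0,0.0255]]
  ]
}}

```text
time_s: 23.8
eef_pos: [476.2, 15.1, 69.9]
ee_rot: [-0.0, 0.73, 0.684, -0.0]
force: [-1.7, -3.3, 0.5]
grip_width: 0.346
```

>>> {"name": "play_rows", "arguments": {
  "steps": [
    [[0.0013,0.00025,0],[0,0,0.0255]]
  ]
}}

```text
time_s: 23.9
eef_pos: [476.4, 16.1, 69.9]
ee_rot: [-0.0, 0.737, 0.676, -0.0]
force: [-0.4, -2.3, 1.2]
grip_width: 0.353
```

>>> {"name": "play_rows", "arguments": {
  "steps": [
    [[0.0013,0.00025,0],[0,0,0.0255]]
  ]
}}

```text
time_s: 24.0
eef_pos: [476.7, 17.1, 69.9]
ee_rot: [-0.0, 0.743, 0.669, -0.0]
force: [-2.4, -2.5, 1.4]
grip_width: 0.353
```

>>> {"name": "play_rows", "arguments": {
  "steps": [
    [[0.0013,0.00025,0],[0,0,0.0255]]
  ]
}}

```text
time_s: 24.1
eef_pos: [477.0, 18.0, 69.9]
ee_rot: [-0.0, 0.75, 0.661, -0.0]
force: [-1.4, -2.7, 1.6]
grip_width: 0.351
```

>>> {"name": "play_rows", "arguments": {
  "steps": [
    [[0.0013,0.00025,0],[0,0,0.0255]]
  ]
}}

```text
time_s: 24.2
eef_pos: [477.3, 19.0, 69.9]
ee_rot: [-0.0, 0.757, 0.654, -0.0]
force: [-2.2, -2.7, 1.9]
grip_width: 0.35
```

```bash
python3 m.py 4
```

```text
t 24.4 xdeg 81.68 turned rad 0.623 v [ 8.950e+00 -5.053e+01  1.000e-02] z 69.9 Ftool mean [-1.84 -1.08 -1.27] last [-1.36 -1.35 -1.51] j6 -1.63
```

>>> {"name": "play_rows", "arguments": {
  "steps": [
    [[0.0013,0.00025,0],[0,0,0.0255]]
  ]
}}

```text
time_s: 24.5
eef_pos: [477.6, 19.8, 69.9]
ee_rot: [0.0, 0.763, 0.647, -0.0]
force: [-1.5, -2.6, 0.6]
grip_width: 0.351
```

>>> {"name": "play_rows", "arguments": {
  "steps": [
    [[0.0013,0.00025,0],[0,0,0.0255]]
  ]
}}

```text
time_s: 24.6
eef_pos: [478.0, 20.7, 69.9]
ee_rot: [0.0, 0.77, 0.639, -0.0]
force: [-1.7, -2.3, 0.9]
grip_width: 0.351
```

>>> {"name": "play_rows", "arguments": {
  "steps": [
    [[0.0013,0.00025,0],[0,0,0.0255]]
  ]
}}

```text
time_s: 24.7
eef_pos: [478.3, 21.7, 69.9]
ee_rot: [-0.0, 0.776, 0.631, -0.0]
force: [-2.3, -2.2, 1.7]
grip_width: 0.346
```

>>> {"name": "play_rows", "arguments": {
  "steps": [
    [[0.0013,0.00025,0],[0,0,0.0255]]
  ]
}}

```text
time_s: 24.8
eef_pos: [478.7, 22.7, 69.9]
ee_rot: [-0.0, 0.782, 0.623, -0.0]
force: [-1.1, -2.1, 0.7]
grip_width: 0.354
```

```bash
python3 m.py
```

```text
t 24.8 xdeg 77.09 turned rad 0.704 v [ 8.800e+00 -5.053e+01  1.000e-02] z 69.9 Ftool mean [-2.34 -0.62 -0.7 ] last [-2.34 -0.62 -0.7 ] j6 -1.54
```

>>> {"name": "play_rows", "arguments": {
  "steps": [
    [[0.0013,0.00025,0],[0,0,0.0255]]
  ]
}}

```text
time_s: 24.9
eef_pos: [479.1, 23.6, 69.9]
ee_rot: [-0.0, 0.788, 0.615, -0.0]
force: [-1.5, -1.8, 1.7]
grip_width: 0.347
```

>>> {"name": "play_rows", "arguments": {
  "steps": [
    [[0.0013,0.00025,0],[0,0,0.0255]]
  ]
}}

```text
time_s: 25.0
eef_pos: [479.5, 24.5, 69.9]
ee_rot: [-0.0, 0.794, 0.607, -0.0]
force: [-2.8, -1.3, 1.3]
grip_width: 0.352
```

>>> {"name": "play_rows", "arguments": {
  "steps": [
    [[0.0013,0.00025,0],[0,0,0.0255]]
  ]
}}

```text
time_s: 25.1
eef_pos: [479.9, 25.4, 69.9]
ee_rot: [-0.0, 0.8, 0.599, -0.0]
force: [-2.5, -2.0, 0.7]
grip_width: 0.35
```

>>> {"name": "play_rows", "arguments": {
  "steps": [
    [[0.0013,0.00025,0],[0,0,0.0255]]
  ]
}}

```text
time_s: 25.2
eef_pos: [480.4, 26.3, 69.9]
ee_rot: [-0.0, 0.806, 0.591, -0.0]
force: [-1.7, -2.3, 1.5]
grip_width: 0.35
```

```bash
python3 m.py
```

```text
t 25.2 xdeg 72.5 turned rad 0.784 v [ 8.660e+00 -5.054e+01  1.000e-02] z 69.9 Ftool mean [-2.75 -0.92 -1.48] last [-2.75 -0.92 -1.48] j6 -1.45
```

>>> {"name": "play_rows", "arguments": {
  "steps": [
    [[0.0013,0.00025,0],[0,0,0.0255]]
  ]
}}

```text
time_s: 25.3
eef_pos: [480.9, 27.1, 69.9]
ee_rot: [-0.0, 0.812, 0.583, -0.0]
force: [-2.2, -2.8, 1.2]
grip_width: 0.35
```

>>> {"name": "play_rows", "arguments": {
  "steps": [
    [[0.0013,0.00025,0],[0,0,0.0255]]
  ]
}}

```text
time_s: 25.4
eef_pos: [481.3, 28.0, 69.9]
ee_rot: [-0.0, 0.818, 0.575, -0.0]
force: [-2.5, -2.2, 1.2]
grip_width: 0.346
```

>>> {"name": "play_rows", "arguments": {
  "steps": [
    [[0.0013,0.00025,0],[0,0,0.0255]]
  ]
}}

```text
time_s: 25.5
eef_pos: [481.8, 28.8, 69.9]
ee_rot: [-0.0, 0.824, 0.567, -0.0]
force: [-2.6, -3.1, 1.5]
grip_width: 0.35
```

>>> {"name": "play_rows", "arguments": {
  "steps": [
    [[0.0013,0.00025,0],[0,0,0.0255]]
  ]
}}

```text
time_s: 25.6
eef_pos: [482.3, 29.7, 69.9]
ee_rot: [-0.0, 0.829, 0.559, -0.0]
force: [-3.0, -2.5, 2.5]
grip_width: 0.35
```

```bash
python3 m.py
```

```text
t 25.6 xdeg 67.91 turned rad 0.864 v [ 8.450e+00 -5.057e+01  2.000e-02] z 69.9 Ftool mean [-3.43 -1.81 -2.45] last [-3.43 -1.81 -2.45] j6 -1.37
```

>>> {"name": "play_rows", "arguments": {
  "steps": [
    [[0.0013,0.00025,0],[0,0,0.0255]]
  ]
}}

```text
time_s: 25.7
eef_pos: [482.8, 30.5, 69.9]
ee_rot: [-0.0, 0.835, 0.55, -0.0]
force: [-4.2, -3.1, 1.0]
grip_width: 0.354
```

>>> {"name": "play_rows", "arguments": {
  "steps": [
    [[0.0013,0.00025,0],[0,0,0.0255]]
  ]
}}

```text
time_s: 25.8
eef_pos: [483.4, 31.3, 69.9]
ee_rot: [-0.0, 0.84, 0.542, -0.0]
force: [-4.0, -2.2, 2.1]
grip_width: 0.349
```

```bash
python3 m.py 4
```

```text
t 26.0 xdeg 65.62 turned rad 0.904 v [ 8.370e+00 -5.056e+01  2.000e-02] z 69.9 Ftool mean [-3.57 -2.45 -1.51] last [-3.46 -2.36 -0.81] j6 -1.32
```

>>> {"name": "play_rows", "arguments": {
  "steps": [
    [[0.0013,0.00025,0],[0,0,0.0255]]
  ]
}}

```text
time_s: 26.1
eef_pos: [484.0, 32.0, 69.8]
ee_rot: [-0.0, 0.846, 0.534, -0.0]
force: [-3.7, -2.7, 1.0]
grip_width: 0.35
```

>>> {"name": "play_rows", "arguments": {
  "steps": [
    [[0.0013,0.00025,0],[0,0,0.0255]]
  ]
}}

```text
time_s: 26.2
eef_pos: [484.6, 32.8, 69.9]
ee_rot: [-0.0, 0.851, 0.525, -0.0]
force: [-5.1, -2.5, 1.5]
grip_width: 0.348
```

```bash
python3 m.py 4
```

```text
t 26.4 xdeg 63.31 turned rad 0.944 v [ 8.260e+00 -5.047e+01  1.000e-02] z 69.9 Ftool mean [-4.5  -2.83 -1.5 ] last [-4.24 -3.23 -1.64] j6 -1.28
```

>>> {"name": "play_rows", "arguments": {
  "steps": [
    [[0.0013,0.00025,0],[0,0,0.0255]]
  ]
}}

```text
time_s: 26.5
eef_pos: [485.2, 33.6, 69.9]
ee_rot: [-0.0, 0.856, 0.517, -0.0]
force: [-4.8, -3.2, 1.6]
grip_width: 0.351
```

```bash
python3 m.py 5
```

```text
t 26.75 xdeg 62.24 turned rad 0.963 v [ 8.250e+00 -5.049e+01  1.000e-02] z 69.9 Ftool mean [-4.43 -2.78 -1.94] last [-4.29 -3.29 -1.88] j6 -1.26
```

>>> {"name": "play_rows", "arguments": {
  "steps": [
    [[0.0013,0.00025,0],[0,0,0.0255]]
  ]
}}

```text
time_s: 26.85
eef_pos: [485.7, 34.4, 69.9]
ee_rot: [-0.0, 0.861, 0.508, -0.0]
force: [-5.4, -3.1, 1.1]
grip_width: 0.352
```

```bash
python3 m.py 5
```

```text
t 27.1 xdeg 61.09 turned rad 0.983 v [ 8.190e+00 -5.051e+01  1.000e-02] z 69.9 Ftool mean [-5.08 -2.71 -1.88] last [-4.98 -2.47 -2.6 ] j6 -1.24
```

>>> {"name": "play_rows", "arguments": {
  "steps": [
    [[0.0013,0.00025,0],[0,0,0.0255]]
  ]
}}

```text
time_s: 27.2
eef_pos: [486.3, 35.1, 69.8]
ee_rot: [-0.0, 0.866, 0.5, -0.0]
force: [-4.3, -4.1, 2.8]
grip_width: 0.352
```

```bash
python3 m.py 5
```

```text
t 27.45 xdeg 59.94 turned rad 1.003 v [ 8.080e+00 -5.053e+01  2.000e-02] z 69.8 Ftool mean [-5.21 -2.37 -2.38] last [-5.13 -2.41 -1.9 ] j6 -1.21
```

>>> {"name": "play_rows", "arguments": {
  "steps": [
    [[0.0008,0.00015,0],[0,0,0.0155]]
  ]
}}

```text
time_s: 27.55
eef_pos: [486.7, 35.6, 69.9]
ee_rot: [-0.0, 0.869, 0.494, -0.0]
force: [-4.7, -3.5, 2.3]
grip_width: 0.35
```

```bash
python3 m.py 5
```

```text
t 27.8 xdeg 59.25 turned rad 1.015 v [ 8.100e+00 -5.054e+01  2.000e-02] z 69.9 Ftool mean [-5.48 -2.67 -2.34] last [-5.97 -2.48 -2.15] j6 -1.2
```

>>> {"name": "play_rows", "arguments": {
  "steps": [
    [[0.0008,0.00015,0],[0,0,0.0155]],
    [[0.0008,0.00015,0],[0,0,0.0155]]
  ]
}}

```text
time_s: 28.0
eef_pos: [487.5, 36.5, 69.8]
ee_rot: [-0.0, 0.875, 0.484, -0.0]
force: [-5.4, -3.5, 2.3]
grip_width: 0.353
```

```bash
python3 m.py 6
```

```text
t 28.3 xdeg 57.84 turned rad 1.04 v [ 8.010e+00 -5.057e+01  3.000e-02] z 69.8 Ftool mean [-5.62 -2.76 -2.32] last [-6.09 -3.35 -2.87] j6 -1.17
```

>>> {"name": "play_rows", "arguments": {
  "steps": [
    [[-0.002,0,0],[0,0,0]],
    [[-0.003,0,0],[0,0,0]],
    [[-0.004,0,0],[0,0,0]],
    [[-0.003,0,0],[0,0,0]],
    [[0,0,0],[0,0,0]],
    [[0,0,-0.01],[0,0,0]],
    [[0,0,-0.02],[0,0,0]],
    [[0,0,-0.03],[0,0,0]],
    [[0,0,-0.04],[0,0,0]],
    [[0,0,-0.04],[0,0,0]],
    [[0,0,-0.03],[0,0,0]],
    [[0,0,-0.02],[0,0,0]],
    [[0,0,0],[0,0,0]]
  ]
}}

```text
time_s: 29.6
eef_pos: [483.8, 28.9, 214.7]
ee_rot: [0.001, 0.875, 0.484, 0.002]
force: [0.7, -0.3, -0.1]
grip_width: 0.349
```

```bash
cat > s15.py <<'E'
from ov import *
save('side','s15.png');save('top','t15.png');print(ctrl.sense()['force'],ctrl.sense()['eef_pos'])
a=cv2.imread('pics/s15.png');b=cv2.imread('pics/t15.png')
p=[586,2.8,1.6,19.4];th=np.linspace(0,6.28,16);A=.45-1.0
peg=np.array([(-50*np.sin(A)+6*np.cos(t),60+50*np.cos(A)+6*np.sin(t),z) for t in th for z in(42,78)])
overlay('side',a,carparts+[peg],p,(260,180,100,60),8,'o15a.png')
overlay('top',b,carparts,p,(240,160,100,70),8,'o15b.png')
E
python3 s15.py
```

```text
[ 0.35  0.57 -0.54] [482.78  29.04 212.11]
```

View pics/o15a.png

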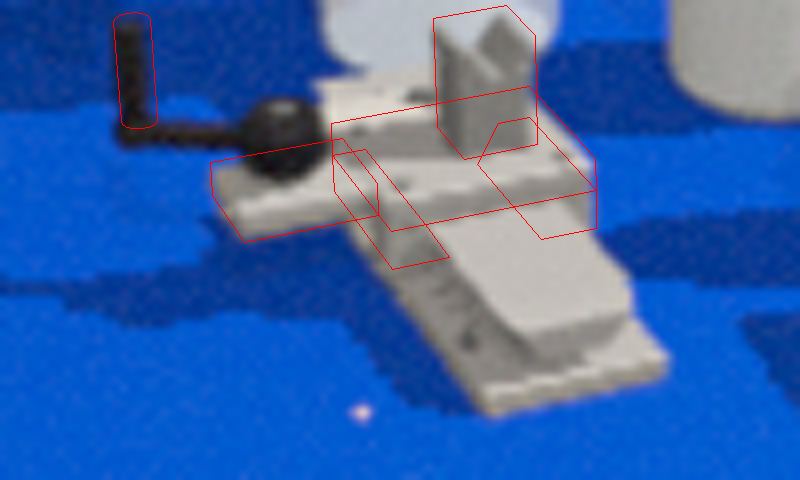

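View pics/t15.png

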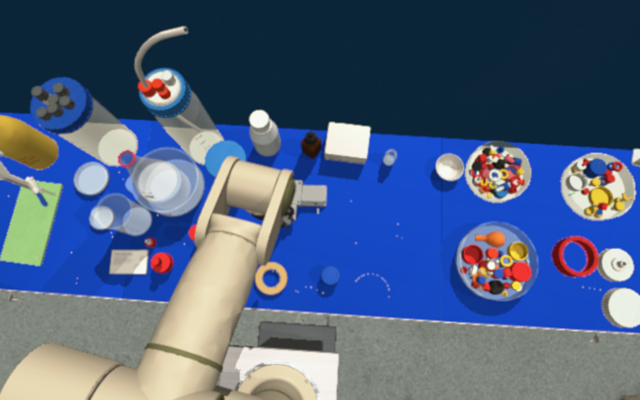

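```bash
python3 -c "
from rig import ctrl
print(ctrl.sense()['time_s']); print(ctrl.finish_job())"
```

```text
29.7
the job is handed in; nothing more can be done
None
```

The carriage is on the rail against the end stop, knob on the robot's side and clamp tightened. I handed the job in at about 29.7 s.

- **Sliding on:** I gripped the block and fed the carriage on from the tapered end with no sign of contact. At the stop the wrist force reached at most 7.6 N, a little above the 5 N you call plenty but far below ramming. I eased it to about 4 N before letting go.
- **Clamping:** I pushed the peg clockwise with one finger pad. It turned slack at about 2.2 to 2.6 N until roughly 0.83 rad, where the jaw bit. I stopped at about 1.04 rad with 5.6 to 5.9 N on the peg, a rise of about 3.4 N. The force readings scatter by about 0.5 N, so that rise is good to roughly that much.
- **Last checks:** In the last side picture the carriage sits on the rail in the same place as when I let go of it at the stop. The peg has turned about 1.0 rad. In the last top picture the amber bottle and the vial look unmoved, but the arm hides part of the red-cap bottle. The gripper was clear of everything, with the wrist force back near zero.
- **Not checked:** I did not tug the clamped carriage, so the firm hold rests on the force rise alone.

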